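Pack the guest soaps and park the soap box in the rack corner

TASK

Pack the loose guest soaps into the sliding-lid soap box, each bar lying flat in a pocket of its own, and then slide its lid fully shut. The white mug stands where the box belongs, so clear it out of the rack's inner corner and stand it upright, its base wholly on the round coaster; with the lid shut, push the box along the counter, without ever lifting or tipping it, into that corner until it sits flush against both stop rails of the rack. Never tip the mug over, and leave the other toiletries where they are.

Things in the scene. Friction and masses are not known exactly. Their poses are not given: they have to be found in the camera images.
- soapbox: teal plastic sliding-lid soap box, loose, about 0.6 kg, friction about 0.6. 110 mm along its x, 180 mm along its y, walls 36 mm high, 4 mm thick; 40 mm high with lid. Origin: centre of its underside, z up. Four pockets 49 (x) by 66 (y) mm, 32 mm deep, dividers 33 mm high; a 32 mm end compartment at -y always stays under the lid, unused
- lid (a joint): pale flat lid, 110 x 180 x 4 mm, sliding in runners: 0 = fully shut, 0.145 m = fully open at its stop. Opens towards the box's -y, then jutting out beyond that end 36 to 40 mm above the counter; stays where left, drag 0.8 N (too little to move the box). All pockets are uncovered from 0.14 m on, the +y ones (0, 1) from 0.07 m on
- ridge (a point): centre of the thumb ridge on the lid, a teal bar 60 mm long (along the box's x), 10 mm wide (along y), 12 mm high, in the middle of the lid, its top 52 mm above the counter: push it sideways to slide the lid. It moves with the lid
- pocket0 (a point): centre of the floor of pocket 0 of the box (-x side, outer +y row), 4 mm above the counter; it moves with the box
- pocket1 (a point): centre of the floor of pocket 1 of the box (+x side, outer +y row), 4 mm above the counter; it moves with the box
- pocket2 (a point): centre of the floor of pocket 2 of the box (-x side, middle row), 4 mm above the counter; it moves with the box
- pocket3 (a point): centre of the floor of pocket 3 of the box (+x side, middle row), 4 mm above the counter; it moves with the box
- soap0: guest soap bar, lavender, a rounded block 34 mm (x) by 50 mm (y) by 20 mm (z), 35 g, origin at its centre, lying flat loose on the counter; not present in every run
- soap1: guest soap bar, pale green, a rounded block 34 mm (x) by 50 mm (y) by 20 mm (z), 35 g, origin at its centre, lying flat loose on the counter; not present in every run
- soap2: guest soap bar, apricot, a rounded block 34 mm (x) by 50 mm (y) by 20 mm (z), 35 g, origin at its centre, lying flat loose on the counter; not present in every run
- soap3: guest soap bar, pink, a rounded block 34 mm (x) by 50 mm (y) by 20 mm (z), 35 g, origin at its centre, lying flat loose on the counter; not present in every run
- mug: white ceramic mug, empty, 0.3 kg, 80 mm across, 85 mm high, straight-sided, friction about 0.6; handle out to 76 mm from the axis on the mug's own +y side. Origin: centre of its underside, z up. It starts standing in the rack's inner corner, in the way of the box, handle roughly towards the robot
- coaster: round brown coaster sheet for the mug, 110 mm across, paper thin and fixed to the counter, so the mug slides onto it without any step. Origin at its centre
- rack: fixed L-shaped stainless slatted rack, deck 50 mm high, small yaw. Origin: inner corner of the L, on the counter, where the faces of the two stop rails (6 to 32 mm high) meet. Far arm: runs 340 mm to the rack's -y, rail facing -x. Left arm: runs 120 mm to -x, rail facing -y. Arms 130 mm deep from the rail faces. The counter inside the L (x < 0, y < 0 in its frame) is the parking corner
- park (a point): where the box's origin comes to lie when it is parked, its +x side flush with the far arm's rail and its +y end flush with the left arm's rail, axes parallel to the rack's (55 mm and 90 mm from the rack's origin along its -x and -y)
- hairbrush: bystander: clear acrylic hair brush, 210 mm long, lying on the rack's far arm, bristles up; leave alone
- toe_separators: bystander: pair of green silicone toe separators, 85 mm long, on the rack's far arm; leave alone
- toenail_clipper: bystander: blue long-reach toenail clipper, 170 mm long, on the rack's left arm; leave alone
- nail_brush: bystander: wooden nail brush 45 x 90 x 30 mm on the counter near the robot; leave alone
- pumice: bystander: round grey pumice stone, 60 mm across, 32 mm high, on the counter at the right; leave alone
- cream_jar: bystander: amber cream jar with white cap, 56 mm across, 45 mm high, on the counter at the far right; leave alone
- lotion: bystander: white lotion bottle, 56 mm across, 150 mm high, beyond the soap bars; leave alone
There are look-alikes about, which are no part of the job. There is more than one size of the mug; the one meant has the size given above.

How it is judged:
On the way, in this order (a step that is already met when the one before it is completed fails the run):
1. every soap bar present lies flat in a pocket of its own ((horizontal distance between soap0 and pocket0 below 0.016 m or horizontal distance between soap0 and pocket1 below 0.016 m or horizontal distance between soap0 and pocket2 below 0.016 m or horizontal distance between soap0 and pocket3 below 0.016 m) and z of soap0 in the frame of soapbox between 0.005 and 0.018 m and (horizontal distance between soap1 and pocket0 below 0.016 m or horizontal distance between soap1 and pocket1 below 0.016 m or horizontal distance between soap1 and pocket2 below 0.016 m or horizontal distance between soap1 and pocket3 below 0.016 m) and z of soap1 in the frame of soapbox between 0.005 and 0.018 m and (horizontal distance between soap2 and pocket0 below 0.016 m or horizontal distance between soap2 and pocket1 below 0.016 m or horizontal distance between soap2 and pocket2 below 0.016 m or horizontal distance between soap2 and pocket3 below 0.016 m) and z of soap2 in the frame of soapbox between 0.005 and 0.018 m and (horizontal distance between soap3 and pocket0 below 0.016 m or horizontal distance between soap3 and pocket1 below 0.016 m or horizontal distance between soap3 and pocket2 below 0.016 m or horizontal distance between soap3 and pocket3 below 0.016 m) and z of soap3 in the frame of soapbox between 0.005 and 0.018 m), for 0.2 s.
2. the lid is fully shut over the packed bars (all of step 1 and value of joint lid below 0.006 m), for 0.2 s.
3. the shut box is pushed into the rack's inner corner, flush with both rails (value of joint lid below 0.006 m and x of soapbox in the frame of park between -0.007 and 0.005 m and y of soapbox in the frame of park between -0.007 and 0.005 m and angle between the x axis of soapbox and the x axis of rack, either way round below 0.06 rad), for 0.2 s.
At the end, for the whole second after the job is handed in: every bar flat in its own pocket (centre within 16 mm of the pocket's), lid shut within 6 mm, box within 7 mm of each rail and parallel to the rack within 0.06 rad, mug upright with its centre within 18 mm of the coaster's, all at rest (all of step 1 and all of step 3 and horizontal distance between mug and coaster below 0.018 m and angle between mug's own z axis and vertical below 0.1 rad and linear speed of each of soapbox, mug, soap0, soap1, soap2, soap3 below 0.02 m/s); the robot touches nothing.
It fails at once if the box is lifted off the counter or tipped (height (world z) of soapbox above 0.02 m or angle between soapbox's own z axis and vertical above 0.25 rad).
It fails at once if the mug is tipped over (angle between mug's own z axis and vertical above 0.6 rad).
It fails at once if one of the other toiletries is shifted by more than 3 cm (distance of any of hairbrush, toe_separators, toenail_clipper, nail_brush, pumice, cream_jar, lotion from where it was at the start of the episode above 0.03 m).
Of soap0, soap1, soap2, soap3 only 2 to 4 are there at a start; the rules pass over those that are not, and their reading is None.
At some moment in a run one of soap0, soap1, soap2, soap3 may be knocked a few centimetres aside while the robot is not near it.
It also fails if it takes over 210 s, if anything falls off the work surface, if the arm or the gripper's body presses on something with over 40 N, if the wrist force passes 120 N, or if a joint passes its speed limit or range.

ROBOT

A 7-joint arm with a two-finger parallel gripper is mounted at the origin on the work surface. World frame = base frame: x ahead of the robot, y to its left, z up, the work surface at z = 0. Lengths are in m, angles in rad, forces in N, time in s.
With the tool pointing down it reaches from about 0.425 to 0.95 m from the base axis. Payload 16.7 kg.
Tool frame: the origin (TCP) lies between the finger pads; the fingertips stand 19 mm ahead of it and the grasp point (between the pads) is the TCP; z points along the fingers, y is the line along which they close (so a half turn about z gives the same grasp; the last joint's range is limited). The gripper opens to 94 mm and grips with 3 to 60 N. Pads are 16 mm wide; open, the fingers measure 119 mm over their backs; the gripper's body (75 mm by 177 mm) begins 78 mm behind the grasp point.
Start: joints at [1.071, 0.426, 0.074, 1.606, -0.034, 1.111, -0.067], TCP at [0.231, -0.634, 0.224] pointing down, gripper open.
Joint ranges: [-2.85, 2.85], [-0.5, 2.14], [-1.23, 1.37], [0.21, 2.46], [-1.02, 4.16], [0.16, 2.05], [-2.73, 2.73]. Speed limits (rad/s): [1.89, 1.89, 2.39, 2.39, 3.01, 3.01, 3.01].

INTERFACE

Orientations are given as a unit quaternion [w, x, y, z].
In Python, from rig import * gives the robot as it stands. The module is installed in compiled form; this text tells all that it offers.
- The arm moves only by the tool apply_moves, never from a script. Its argument "deltas" is a list of rows, each an object of numbers: "gripper": the opening, from 0 (shut) to 1 (fully open); "tx", "ty", "tz": the shift along the tool's x, y, z in m; "wx", "wy", "wz": the turn, a rotation vector about the tool's x, y, z in degrees. In form: [{"gripper": .., "tx": .., "ty": .., "tz": .., "wx": .., "wy": .., "wz": ..}, ...]. A call has 1 to 10 rows; each row shifts and turns the commanded pose from where the row before left it, along the tool's axes as they then stand; what a row does not reach is not made up. A row lasts 1/10 s, in which the tool goes at most 50 mm and 8.59 degrees, less where a joint would pass 70% of its speed; a pose out of reach is approached as far as the arm can. A call with a gripper value outside its range is refused whole. The fingers move at their own pace and stop on an object; "grip_force" is the grip in N (left out, the last holds). Time passes only in rows, so rows that do not move let the fingers close. It gives the time, the measured TCP pose, the force, the opening and the grip force at its end, in the units of the state.
- read_state(): the state, without advancing time (a new reading comes with each control period).
- capture(name): name is "scene" or "top" or "wrist"; returns the picture (400x640x3 uint8, blue, green, red); there is no depth.
- get_calibration(name): a dict with "fx", "fy", "cx", "cy" (pixels), "k1" (the pictures are not rectified: a ray, as slopes to the right and down, at radius r is drawn at 1 + k1 r^2 times it, then the intrinsics apply), "pose" (4x4, takes a point from camera to world coordinates); the wrist camera has in their place "hand_eye" (4x4, takes a point from camera to tool coordinates, whose origin is the TCP and whose axes are the flange's). Camera axes: x right, y down, z forward; pixel columns grow to the right and rows downward; lengths in m; the calibration is good to about 2 mm. A picture is of the moment at which its call begins: read the wrist's pose just before it. get_calibration takes no time and is no camera call.
- job_done(): hands the job in; it is judged then, once.
Trained networks look in the newest picture that a camera, given by its name, has taken for a name from the list of things; names that differ only in an ending like _2 or _b are one class to them, and where a whole thing is asked for, a point or a joint stands for the part that bears it (a point fixed in the world has none). Each returns a list of dicts, best first, with "score" (0 to 1); they miss things now and then, are a little off and sometimes report something else, mostly with a low value. They report only what shows in the picture. A call takes as long as a camera call. They do not tell look-alikes from the thing itself.
- look_for(camera, name): "position" ([x, y, z] in m, in world coordinates, good to about 4 mm: the middle of the surface that is visible of it).
- place_of(camera, name): "position" ([x, y, z] in m, in world coordinates, good to about 4 mm: a listed point, or the origin of a listed thing).
The state is a dict: "time": time; "joint_positions": joint angles; "qvel": joint speeds; "joint_efforts": joint torques, N m; "tcp_pos": TCP position; "orientation": TCP orientation; "contact_force": force on the tool from outside, world axes, zero at the start; "torque": the same for the moment, N m; "opening": finger opening in m; "grasp_force": force on a finger pad.
Only numpy, scipy, OpenCV 4.12 (cv2) and the standard library are available. Lean on these libraries where they do the work, as an engineer would, in place of code of your own. Each camera call takes 0.05 s, during which the arm holds its last target. There are 200 camera calls.

## Working session

There is one attempt and no reset: what is moved stays moved. The work goes in short steps, Python scripts to look and compute and a tool call to move; the robot and the scene stay as the last step left them, time stands still between calls to the robot, and variables do not carry over. Pictures are saved under pics/ and viewed, at most 14 in all, crops included, and the job is handed in when it is done.

Besides the shell and the picture viewer there is one more tool, called after "Request:" by a JSON object that holds its "op" and its "data", one argument or row to a line. apply_moves: Moves the arm, as the interface text tells. Its arguments: {"type":"object","properties":{"deltas":{"type":"array"},"grip_force":{"type":"number"}},"required":["deltas"]}

```bash
mkdir -p pics; cat > h.py <<'E'
from rig import *
import numpy as np, cv2
from scipy.spatial.transform import Rotation as R
def cam(n):
    c=get_calibration(n)
    if 'pose' in c: return c,np.array(c['pose'])
    s=read_state(); T=np.eye(4); q=s['orientation']; T[:3,:3]=R.from_quat([q[1],q[2],q[3],q[0]]).as_matrix(); T[:3,3]=s['tcp_pos']
    return c,T@np.array(c['hand_eye'])
def p2w(n,u,v,z,cp=None):
    c,T=cp or cam(n); x=np.array([(u-c['cx'])/c['fx'],(v-c['cy'])/c['fy']]); s=x.copy()
    for _ in range(20): s=x/(1+c['k1']*(s@s))
    d=T[:3,:3]@np.array([*s,1]); o=T[:3,3]; return o+d*(z-o[2])/d[2]
def w2p(n,P,cp=None):
    c,T=cp or cam(n); p=np.linalg.inv(T)@np.array([*P,1]); s=p[:2]/p[2]; s=s*(1+c['k1']*(s@s)); return s*[c['fx'],c['fy']]+[c['cx'],c['cy']]
def save(n,f):
    im=capture(n); cv2.imwrite('pics/'+f+'.png',im); return im
E
python3 - <<'E'
from h import *
for n in ['top','scene']:
    save(n,n+'0'); c,T=cam(n); print(n,c['fx'],c['k1'],T[:3,3].round(3),T[:3,2].round(2))
    for t in ['soapbox','ridge','soap0','soap1','soap2','soap3','mug','coaster','rack','park','pocket0','pocket1','pocket2','pocket3']:
        print(t,[(np.round(d['position'],3).tolist(),round(d['score'],2)) for d in place_of(n,t)[:3]])
s=read_state();print(s['tcp_pos'],s['orientation'],s['time']); print(get_calibration('wrist'))
E
```

```text
top 450.8966549798072 -0.043533094399814995 [ 0.199 -0.046  1.632] [ 0.21 -0.01 -0.98]
soapbox [([0.471, -0.064, 0.0], 0.85), ([0.682, 0.414, 0.051], 0.27)]
ridge [([0.468, -0.062, 0.045], 0.75)]
soap0 [([0.455, -0.395, 0.007], 0.62), ([0.617, -0.259, 0.012], 0.6), ([0.566, -0.405, 0.016], 0.42)]
soap1 [([0.455, -0.395, 0.007], 0.62), ([0.617, -0.259, 0.012], 0.6), ([0.566, -0.405, 0.016], 0.42)]
soap2 [([0.455, -0.395, 0.007], 0.62), ([0.617, -0.259, 0.012], 0.6), ([0.566, -0.405, 0.016], 0.42)]
soap3 [([0.455, -0.395, 0.007], 0.62), ([0.617, -0.259, 0.012], 0.6), ([0.566, -0.405, 0.016], 0.42)]
mug [([0.468, 0.454, -0.003], 0.91), ([0.583, 0.199, -0.005], 0.68), ([0.277, 0.303, -0.001], 0.58)]
coaster [([0.442, 0.259, -0.001], 0.86), ([0.498, -0.081, 0.004], 0.68)]
rack [([0.698, 0.337, 0.0], 0.69), ([0.349, -0.312, 0.002], 0.64)]
park []
pocket0 [([0.494, -0.009, 0.005], 0.84), ([0.446, -0.011, 0.003], 0.76), ([0.496, -0.077, 0.006], 0.74)]
pocket1 [([0.494, -0.009, 0.005], 0.84), ([0.446, -0.011, 0.003], 0.76), ([0.496, -0.077, 0.006], 0.74)]
pocket2 [([0.494, -0.009, 0.005], 0.8
[... 1322 characters left out ...]
.61)]
pocket3 [([0.448, -0.013, 0.007], 0.83), ([0.494, -0.082, 0.003], 0.64), ([0.446, -0.083, 0.001], 0.61)]
[ 0.23129319 -0.63411309  0.22447246] [-1.31675391e-05  9.84749422e-01  1.73978664e-01  2.73653221e-06] 1.5
{'fx': 302.456125413014, 'fy': 302.456125413014, 'cx': 322.65555692320333, 'cy': 197.1541368700127, 'k1': -0.03400291488820684, 'hand_eye': array([[-9.37259421e-04, -9.71934864e-01, -2.35248256e-01,
         6.79136961e-02],
       [ 9.99999324e-01, -1.07273745e-03,  4.47918919e-04,
        -1.98943296e-04],
       [-6.87707629e-04, -2.35247677e-01,  9.71935213e-01,
        -1.60402265e-01],
       [ 0.00000000e+00,  0.00000000e+00,  0.00000000e+00,
         1.00000000e+00]])}
```

```bash
ls pics
```

```text
scene0.png
top0.png
```

View pics/top0.png

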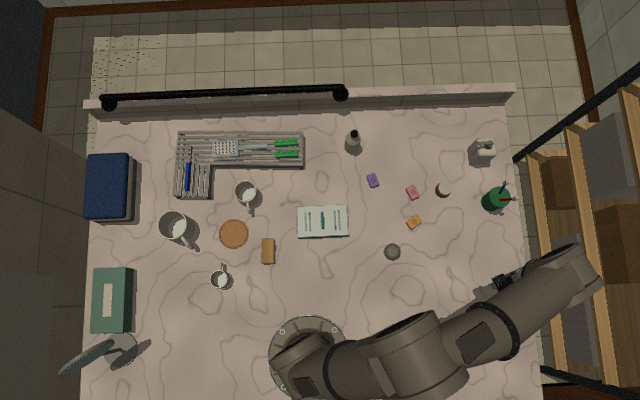

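View pics/scene0.png

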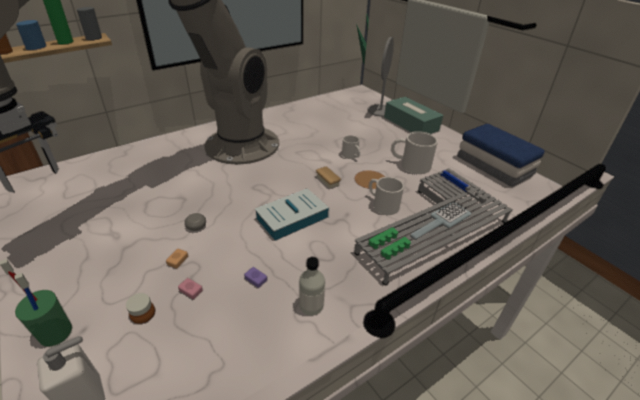

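Top view: shut teal box at px (322,221), soaps lavender (372,180), pink (412,192) and apricot (414,222), and the 80 mm mug in the rack corner at (246,194). The coaster is at (233,234). The scene view agrees, and there are three bars, with no green one. The mugs at (178,226) and (221,280) are look-alikes. I'll bring the wrist camera over the soaps.

Request:
{"op": "apply_moves", "data": {
  "deltas": [
    {"wz": 6.68, "tz": -0.02},
    {"wz": 6.68, "tz": -0.02},
    {"wz": 6.68, "tz": -0.02},
    {"tx": 0.036, "ty": -0.034},
    {"tx": 0.036, "ty": -0.034},
    {"tx": 0.036, "ty": -0.034},
    {"tx": 0.036, "ty": -0.034},
    {"tx": 0.036, "ty": -0.034},
    {"tx": 0.036, "ty": -0.034},
    {"tx": 0.036, "ty": -0.034}
  ]
}}

```text
invalid input
```

Request:
{"op": "apply_moves", "data": {
  "deltas": [
    {"tx": 0.0},
    {"tx": 0.0}
  ]
}}

```text
invalid input
```

```bash
cat >> h.py <<'E'
def hd(s=None):
    q=(s or read_state())['orientation']; M=R.from_quat([q[1],q[2],q[3],q[0]]).as_matrix(); return np.degrees(np.arctan2(M[1,0],M[0,0])),M[:,2]
def st():
    s=read_state(); print('t',round(s['time'],2),'tcp',np.round(s['tcp_pos'],4),'hd',np.round(hd(s)[0],2),'open',round(s['opening'],4),'F',np.round(s['contact_force'],1),'g',np.round(s['grasp_force'],1))
def rects(n,im,z,lo,hi,amin=80):
    "min-area rectangles of HSV range, corners projected to height z"
    m=cv2.inRange(cv2.cvtColor(im,cv2.COLOR_BGR2HSV),np.array(lo),np.array(hi)); m=cv2.morphologyEx(m,cv2.MORPH_OPEN,np.ones((3,3)))
    cp=cam(n)
    for k in cv2.findContours(m,cv2.RETR_EXTERNAL,cv2.CHAIN_APPROX_NONE)[0]:
        if cv2.contourArea(k)<amin: continue
        W=np.array([p2w(n,*p[0],z,cp)[:2] for p in k],np.float32)
        (c,wh,a)=cv2.minAreaRect(W*1000); 
        print(lo,'px',k.mean(0)[0].round(),'c',np.round(c)/1000,'wh',np.round(wh),'ang',round(a,1))
E
python3 - <<'E'
from h import *
st(); im=save('wrist','w1')
for t in ['soap0']: print(t,[(np.round(d['position'],3).tolist(),round(d['score'],2)) for d in place_of('wrist',t)[:5]])
hsv=cv2.cvtColor(im,cv2.COLOR_BGR2HSV); 
for d in place_of('wrist','soap0')[:4]:
    u=w2p('wrist',d['position']).round().astype(int); print(u,hsv[u[1],u[0]])
E
```

```text
t 1.5 tcp [ 0.2313 -0.6341  0.2245] hd 20.04 open 0.094 F [-0.2  0.5 -0.2] g 0.0
soap0 []
```

View pics/w1.png

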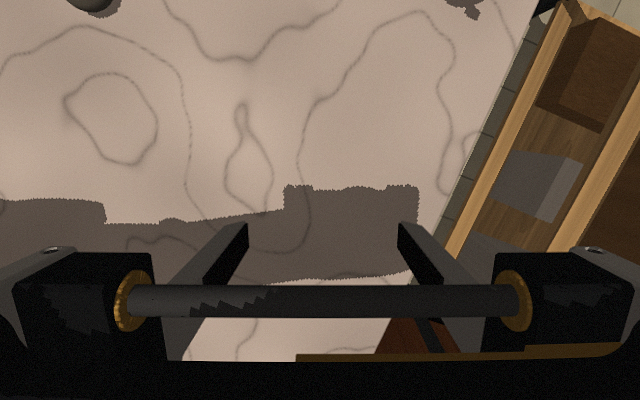

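The move was refused, so this view is still from the start pose: pumice at (95,0) and the fingers at (230,250) and (420,250). I'll write the rows out in full.

Request:
{"op": "apply_moves", "data": {
  "deltas": [
    {"gripper": 1, "tx": 0, "ty": 0, "tz": -0.02, "wx": 0, "wy": 0, "wz": 6.68},
    {"gripper": 1, "tx": 0, "ty": 0, "tz": -0.02, "wx": 0, "wy": 0, "wz": 6.68},
    {"gripper": 1, "tx": 0, "ty": 0, "tz": -0.02, "wx": 0, "wy": 0, "wz": 6.68},
    {"gripper": 1, "tx": 0.036, "ty": -0.034, "tz": 0, "wx": 0, "wy": 0, "wz": 0},
    {"gripper": 1, "tx": 0.036, "ty": -0.034, "tz": 0, "wx": 0, "wy": 0, "wz": 0},
    {"gripper": 1, "tx": 0.036, "ty": -0.034, "tz": 0, "wx": 0, "wy": 0, "wz": 0},
    {"gripper": 1, "tx": 0.036, "ty": -0.034, "tz": 0, "wx": 0, "wy": 0, "wz": 0},
    {"gripper": 1, "tx": 0.036, "ty": -0.034, "tz": 0, "wx": 0, "wy": 0, "wz": 0},
    {"gripper": 1, "tx": 0.036, "ty": -0.034, "tz": 0, "wx": 0, "wy": 0, "wz": 0},
    {"gripper": 1, "tx": 0, "ty": 0, "tz": 0, "wx": 0, "wy": 0, "wz": 0}
  ]
}}

```text
time: 2.65
tcp_pos: [0.453, -0.4242, 0.2845]
orientation: [-0.001, 1.0, 0.005, 0.001]
contact_force: [-0.2, 0.4, 0.3]
opening: 0.0942
grasp_force: 0.0
```

```bash
python3 - <<'E'
from h import *
st(); im=save('wrist','w2')
hsv=cv2.cvtColor(im,cv2.COLOR_BGR2HSV)
for d in place_of('wrist','soap0')[:4]:
    u=w2p('wrist',d['position']).round().astype(int); print(np.round(d['position'],3),round(d['score'],2),u,hsv[min(u[1],399),min(u[0],639)])
E
```

```text
t 2.65 tcp [ 0.453  -0.4242  0.2845] hd 0.53 open 0.0942 F [-0.2  0.4  0.3] g 0.0
[ 0.463 -0.4    0.008] 0.95 [302 162] [ 15 149 186]
[ 0.617 -0.257  0.011] 0.93 [194  47] [137  72 110]
[ 0.564 -0.403  0.006] 0.59 [304  88] [  0  91 168]
```

View pics/w2.png

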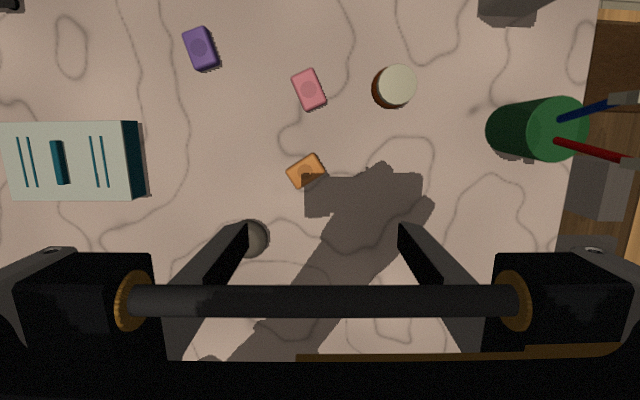

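Wrist view: lavender at (200,48), pink at (309,89), apricot at (305,170), pumice at (257,238). The shut box is at (72,160) with its ridge at (60,162).

```bash
python3 - <<'E'
from h import *
im=cv2.imread('pics/w2.png')
rects('wrist',im,.012,[128,50,60],[150,255,255])
rects('wrist',im,.012,[0,70,120],[5,255,255]);rects('wrist',im,.012,[172,60,120],[179,255,255])
rects('wrist',im,.012,[9,110,80],[22,255,255])
rects('wrist',im,.052,[80,80,60],[110,255,255],100)
# lid corners picked: left-top, right-top, right-bottom, left-bottom
for p in [(0,122),(121,121),(130,200),(10,201)]: print(p,p2w('wrist',*p,.04).round(3))
im=capture('top'); s=cam('top')
rects('top',im,.012,[120,60,60],[150,255,255],30)
rects('top',im,.052,[80,80,60],[115,255,255],30)
P=[look_for('top','ridge'),look_for('top','mug'),place_of('top','mug')]
for p in P: print([(np.round(d['position'],3).tolist(),round(d['score'],2)) for d in p[:3]])
E
```

```text
[128, 50, 60] px [199.  47.] c [ 0.616 -0.264] wh [49. 33.] ang 18.0
[9, 110, 80] px [117. 309.] c [ 0.222 -0.09 ] wh [11. 70.] ang 81.6
[9, 110, 80] px [635. 234.] c [ 0.351 -0.918] wh [112.  26.] ang 15.0
[9, 110, 80] px [305. 171.] c [ 0.451 -0.403] wh [34. 50.] ang 32.3
[9, 110, 80] px [619.  15.] c [ 0.664 -0.827] wh [62. 15.] ang 88.4
[80, 80, 60] px [ 56. 162.] c [ 0.468 -0.073] wh [ 8. 58.] ang 89.7
(0, 122) [0.522 0.008 0.04 ]
(121, 121) [ 0.521 -0.163  0.04 ]
(130, 200) [ 0.414 -0.16   0.04 ]
(10, 201) [0.412 0.02  0.04 ]
[120, 60, 60] px [372. 180.] c [ 0.619 -0.26 ] wh [47. 31.] ang 16.5
[80, 80, 60] px [186. 176.] c [0.654 0.421] wh [12. 94.] ang 87.1
[80, 80, 60] px [104. 185.] c [0.633 0.723] wh [238. 145.] ang 0.1
[([0.472, -0.066, 0.038], 0.97)]
[([0.468, 0.466, 0.047], 0.98), ([0.583, 0.2, 0.03], 0.94), ([0.284, 0.306, 0.019], 0.69)]
[([0.47, 0.456, -0.002], 0.82), ([0.58, 0.202, -0.002], 0.8), ([0.277, 0.305, 0.001], 0.67)]
```

Request:
{"op": "apply_moves", "data": {
  "deltas": [
    {"gripper": 0, "tx": 0.004, "ty": -0.045},
    {"gripper": 0, "tx": 0.004, "ty": -0.045},
    {"gripper": 0, "tx": 0.004, "ty": -0.045},
    {"gripper": 0, "tx": 0.004, "ty": -0.045},
    {"gripper": 0, "ty": -0.045},
    {"gripper": 0, "ty": -0.045},
    {"gripper": 0, "ty": -0.045},
    {"gripper": 0, "tz": 0},
    {"gripper": 0, "tz": 0},
    {"gripper": 0, "tz": 0}
  ]
}}

```text
invalid input
```

```bash
python3 - <<'E'
from h import *
st(); im=save('wrist','w3'); st()
for t in ['ridge','soapbox']: print([(np.round(d['position'],3).tolist(),round(d['score'],2)) for d in place_of('wrist',t)[:3]])
rects('wrist',im,.052,[80,80,60],[110,255,255],100)
rects('wrist',im,.012,[128,50,60],[150,255,255])
E
```

```text
t 2.95 tcp [ 0.4462 -0.4313  0.2845] hd -0.13 open 0.0938 F [ 0.2  0.4 -0.5] g 0.0
t 3.0 tcp [ 0.4462 -0.4312  0.2845] hd -0.12 open 0.0937 F [-0.6 -0.3  0.6] g 0.0
[([0.47, -0.066, 0.05], 0.64), ([0.473, -0.061, -0.004], 0.64), ([0.351, -0.308, -0.005], 0.22)]
[([0.477, -0.062, -0.001], 0.68)]
[80, 80, 60] px [ 49. 160.] c [ 0.472 -0.065] wh [58.  9.] ang 0.1
[128, 50, 60] px [191.  42.] c [ 0.621 -0.256] wh [49. 33.] ang 18.2
```

View pics/w3.png

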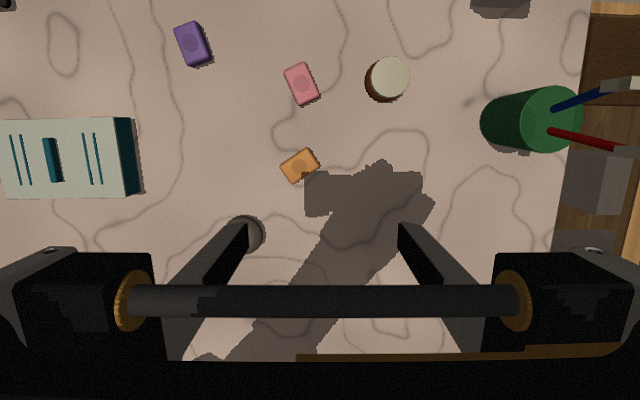

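The move was refused again, so every key is needed. The scene is unchanged and now settled: lavender at (193,44), pink at (302,84), apricot at (300,166), ridge at (52,160).

Request:
{"op": "apply_moves", "data": {
  "deltas": [
    {"gripper": 0, "tx": 0.006, "ty": -0.046, "tz": 0, "wx": 0, "wy": 0, "wz": 0},
    {"gripper": 0, "tx": 0.006, "ty": -0.046, "tz": 0, "wx": 0, "wy": 0, "wz": 0},
    {"gripper": 0, "tx": 0.006, "ty": -0.046, "tz": 0, "wx": 0, "wy": 0, "wz": 0},
    {"gripper": 0, "tx": 0.006, "ty": -0.046, "tz": 0, "wx": 0, "wy": 0, "wz": 0},
    {"gripper": 0, "tx": 0, "ty": -0.046, "tz": 0.02, "wx": 0, "wy": 0, "wz": 0},
    {"gripper": 0, "tx": 0, "ty": -0.046, "tz": 0.04, "wx": 0, "wy": 0, "wz": 0},
    {"gripper": 0, "tx": 0, "ty": -0.046, "tz": 0.04, "wx": 0, "wy": 0, "wz": 0},
    {"gripper": 0, "tx": 0, "ty": -0.046, "tz": 0.04, "wx": 0, "wy": 0, "wz": 0},
    {"gripper": 0, "tx": 0, "ty": -0.046, "tz": 0.04, "wx": 0, "wy": 0, "wz": 0},
    {"gripper": 0, "tx": 0, "ty": 0, "tz": 0.02, "wx": 0, "wy": 0, "wz": 0}
  ]
}}

```text
time: 4.1
tcp_pos: [0.4705, -0.0451, 0.1116]
orientation: [-0.001, 1.0, 0.002, -0.001]
contact_force: [0.0, -0.8, -0.3]
opening: 0.0178
grasp_force: 0.0
```

```bash
python3 - <<'E'
from h import *
st()
im=cv2.imread('pics/w3.png'); c,_=cam('wrist'); T=np.eye(4); T[:3,:3]=R.from_euler('z',-.13,degrees=True).as_matrix()@np.diag([1,-1,-1]); T[:3,3]=[.4462,-.4313,.2845]; cp=(c,T@c['hand_eye'])
import h; h.cam=lambda n:cp
rects('wrist',im,.012,[0,60,120],[6,130,255],60);rects('wrist',im,.012,[172,60,120],[179,255,255])
rects('wrist',im,.012,[9,110,80],[22,255,255])
for p in [(116,119),(123,198),(5,197)]: print(p2w('wrist',*p,.04).round(4))
E
```

```text
t 4.1 tcp [ 0.4705 -0.0451  0.1116] hd 0.28 open 0.0178 F [ 0.  -0.8 -0.3] g 0.0
[9, 110, 80] px [117. 307.] c [ 0.225 -0.092] wh [11. 72.] ang 78.3
[9, 110, 80] px [634. 225.] c [ 0.359 -0.914] wh [139.  31.] ang 14.6
[9, 110, 80] px [299. 166.] c [ 0.456 -0.398] wh [34. 51.] ang 33.6
[9, 110, 80] px [615.   8.] c [ 0.668 -0.824] wh [71. 14.] ang 89.9
[ 0.5231 -0.159   0.04  ]
[ 0.4159 -0.152   0.04  ]
[0.4179 0.0244 0.04  ]
```

Request:
{"op": "apply_moves", "data": {
  "deltas": [
    {"gripper": 0, "tx": 0, "ty": -0.01, "tz": 0, "wx": 0, "wy": 0, "wz": 0},
    {"gripper": 0, "tx": 0, "ty": 0, "tz": 0, "wx": 0, "wy": 0, "wz": 0},
    {"gripper": 0, "tx": 0, "ty": 0, "tz": 0, "wx": 0, "wy": 0, "wz": 0}
  ]
}}

```text
time: 4.4
tcp_pos: [0.4721, -0.0398, 0.1146]
orientation: [0.0, 1.0, -0.0, 0.001]
contact_force: [0.9, -0.4, -0.7]
opening: 0.0002
grasp_force: 0.0
```

Request:
{"op": "apply_moves", "data": {
  "deltas": [
    {"gripper": 0, "tx": 0, "ty": -0.015, "tz": 0.01, "wx": 0, "wy": 0, "wz": 0},
    {"gripper": 0, "tx": 0, "ty": 0, "tz": 0.02, "wx": 0, "wy": 0, "wz": 0},
    {"gripper": 0, "tx": 0, "ty": 0, "tz": 0.021, "wx": 0, "wy": 0, "wz": 0},
    {"gripper": 0, "tx": 0, "ty": 0, "tz": 0, "wx": 0, "wy": 0, "wz": 0},
    {"gripper": 0, "tx": 0, "ty": 0.02, "tz": 0, "wx": 0, "wy": 0, "wz": 0},
    {"gripper": 0, "tx": 0, "ty": 0.02, "tz": 0, "wx": 0, "wy": 0, "wz": 0},
    {"gripper": 0, "tx": 0, "ty": 0.02, "tz": 0, "wx": 0, "wy": 0, "wz": 0}
  ]
}}

```text
time: 5.1
tcp_pos: [0.4722, -0.0855, 0.0641]
orientation: [0.0, 1.0, -0.0, 0.001]
contact_force: [0.9, 0.8, 0.3]
opening: 0.0005
grasp_force: 0.5
```

Request:
{"op": "apply_moves", "data": {
  "deltas": [
    {"gripper": 0, "tx": 0, "ty": 0.025, "tz": 0, "wx": 0, "wy": 0, "wz": 0},
    {"gripper": 0, "tx": 0, "ty": 0.025, "tz": 0, "wx": 0, "wy": 0, "wz": 0},
    {"gripper": 0, "tx": 0, "ty": 0.025, "tz": 0, "wx": 0, "wy": 0, "wz": 0},
    {"gripper": 0, "tx": 0, "ty": 0.015, "tz": 0, "wx": 0, "wy": 0, "wz": 0},
    {"gripper": 0, "tx": 0, "ty": 0.008, "tz": 0, "wx": 0, "wy": 0, "wz": 0},
    {"gripper": 0, "tx": 0, "ty": 0.007, "tz": 0, "wx": 0, "wy": 0, "wz": 0},
    {"gripper": 0, "tx": 0, "ty": 0, "tz": 0, "wx": 0, "wy": 0, "wz": 0},
    {"gripper": 0, "tx": 0, "ty": 0, "tz": 0, "wx": 0, "wy": 0, "wz": 0}
  ]
}}

```text
time: 5.9
tcp_pos: [0.4714, -0.189, 0.0627]
orientation: [-0.0, 1.0, 0.0, 0.0]
contact_force: [-0.6, -0.3, -0.0]
opening: 0.0004
grasp_force: 0.0
```

Request:
{"op": "apply_moves", "data": {
  "deltas": [
    {"gripper": 0, "tx": 0, "ty": -0.01, "tz": -0.02, "wx": 0, "wy": 0, "wz": 0},
    {"gripper": 0, "tx": -0.01, "ty": -0.03, "tz": -0.03, "wx": 0, "wy": 0, "wz": 0},
    {"gripper": 0, "tx": -0.01, "ty": -0.03, "tz": -0.03, "wx": 0, "wy": 0, "wz": 0},
    {"gripper": 1, "tx": 0, "ty": -0.03, "tz": -0.03, "wx": 0, "wy": 0, "wz": 0},
    {"gripper": 1, "tx": 0, "ty": -0.02, "tz": -0.03, "wx": 0, "wy": 0, "wz": 0},
    {"gripper": 1, "tx": 0, "ty": 0, "tz": -0.03, "wx": 0, "wy": 0, "wz": 0},
    {"gripper": 1, "tx": 0, "ty": 0, "tz": -0.03, "wx": 0, "wy": 0, "wz": 0},
    {"gripper": 1, "tx": 0, "ty": 0, "tz": 0, "wx": 0, "wy": 0, "wz": 0},
    {"gripper": 1, "tx": 0, "ty": 0, "tz": 0, "wx": 0, "wy": 0, "wz": 0},
    {"gripper": 1, "tx": 0, "ty": 0, "tz": 0, "wx": 0, "wy": 0, "wz": 0}
  ]
}}

```text
time: 6.9
tcp_pos: [0.4507, -0.0691, 0.2614]
orientation: [-0.0, 1.0, 0.0, -0.001]
contact_force: [-0.7, 0.4, -0.3]
opening: 0.0533
grasp_force: 0.0
```

```bash
python3 - <<'E'
from h import *
st(); im=save('wrist','w4')
for t in ['ridge','soapbox','pocket0','soap0']: print(t,[(np.round(d['position'],3).tolist(),round(d['score'],2)) for d in place_of('wrist',t)[:5]])
E
```

```text
t 6.9 tcp [ 0.4507 -0.0691  0.2614] hd 0.02 open 0.0533 F [-0.7  0.4 -0.3] g 0.0
ridge [([0.47, -0.205, 0.047], 0.87), ([0.493, -0.077, 0.001], 0.55)]
soapbox [([0.471, -0.06, 0.0], 0.63)]
pocket0 [([0.498, -0.011, 0.002], 0.84), ([0.444, -0.012, 0.007], 0.72), ([0.495, -0.08, 0.003], 0.71), ([0.445, -0.08, 0.004], 0.59)]
soap0 [([0.566, -0.404, 0.008], 0.86), ([0.461, -0.399, 0.01], 0.85), ([0.622, -0.257, 0.012], 0.69)]
```

View pics/w4.png

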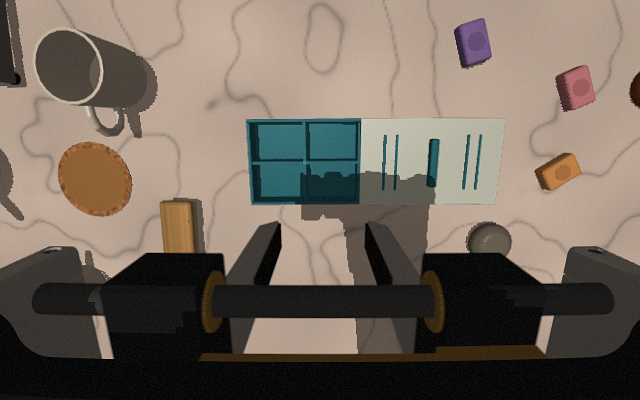

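The lid is fully open and all four pockets show, at (278,140), (275,182), (332,140) and (332,182). Lavender is at (473,43), pink at (576,88), apricot at (558,172). The mug is at (70,66) and the coaster at (95,180).

```bash
python3 - <<'E'
from h import *
st(); im=cv2.imread('pics/w4.png'); print(np.round(read_state()['joint_positions'],2))
hsv=cv2.cvtColor(im,cv2.COLOR_BGR2HSV); print(hsv[95,570],hsv[75,578],hsv[180,552])
rects('wrist',im,.02,[128,50,60],[150,255,255])
rects('wrist',im,.02,[0,75,100],[7,255,255]);rects('wrist',im,.02,[168,60,100],[179,255,255])
rects('wrist',im,.02,[9,110,80],[22,255,255])
for p in [(247,119),(361,119),(252,204),(361,204)]: print(p2w('wrist',*p,.036).round(4))
E
```

```text
t 7.15 tcp [ 0.4511 -0.0693  0.2617] hd -0.0 open 0.0731 F [-0.8  0.1  1.2] g 0.0
[ 0.27  0.04 -0.27  2.01  0.01  1.09 -1.57]
[178 100 161] [179 101 179] [ 14 156 191]
[128, 50, 60] px [474.  42.] c [ 0.619 -0.257] wh [49. 35.] ang 18.6
[9, 110, 80] px [177. 227.] c [0.378 0.137] wh [45. 78.] ang 88.0
[9, 110, 80] px [558. 171.] c [ 0.458 -0.393] wh [40. 53.] ang 32.9
[9, 110, 80] px [ 95. 179.] c [0.447 0.245] wh [104. 102.] ang 89.4
[0.5252 0.0246 0.036 ]
[ 0.5249 -0.1168  0.036 ]
[0.4161 0.0243 0.036 ]
[ 0.4159 -0.1199  0.036 ]
```

Request:
{"op": "apply_moves", "data": {
  "deltas": [
    {"gripper": 0.8, "tx": 0.0282, "ty": 0.0313, "tz": 0, "wx": 0, "wy": 0, "wz": 0},
    {"gripper": 0.8, "tx": 0.0282, "ty": 0.0313, "tz": 0, "wx": 0, "wy": 0, "wz": 0},
    {"gripper": 0.8, "tx": 0.0282, "ty": 0.0313, "tz": 0, "wx": 0, "wy": 0, "wz": 0},
    {"gripper": 0.8, "tx": 0.0282, "ty": 0.0313, "tz": 0.02, "wx": 0, "wy": 0, "wz": 0},
    {"gripper": 0.8, "tx": 0.0282, "ty": 0.0313, "tz": 0.02, "wx": 0, "wy": 0, "wz": 0},
    {"gripper": 0.8, "tx": 0.0282, "ty": 0.0313, "tz": 0.02, "wx": 0, "wy": 0, "wz": 0},
    {"gripper": 0.8, "tx": 0, "ty": 0, "tz": 0.02, "wx": 0, "wy": 0, "wz": -6.2},
    {"gripper": 0.8, "tx": 0, "ty": 0, "tz": 0.02, "wx": 0, "wy": 0, "wz": -6.2},
    {"gripper": 0.8, "tx": 0, "ty": 0, "tz": 0.02, "wx": 0, "wy": 0, "wz": -6.2},
    {"gripper": 0.8, "tx": 0, "ty": 0, "tz": 0.02, "wx": 0, "wy": 0, "wz": 0}
  ]
}}

```text
time: 8.15
tcp_pos: [0.6203, -0.2571, 0.1208]
orientation: [-0.0, 0.987, 0.164, -0.0]
contact_force: [0.2, -0.5, -0.1]
opening: 0.0752
grasp_force: 0.0
```

Request:
{"op": "apply_moves", "data": {
  "deltas": [
    {"gripper": 0.8, "tx": 0, "ty": 0, "tz": 0, "wx": 0, "wy": 0, "wz": 0},
    {"gripper": 0.8, "tx": 0, "ty": 0, "tz": 0, "wx": 0, "wy": 0, "wz": 0}
  ]
}}

```text
time: 8.35
tcp_pos: [0.6204, -0.2571, 0.1223]
orientation: [-0.0, 0.987, 0.161, -0.0]
contact_force: [-1.3, 0.3, 0.5]
opening: 0.0753
grasp_force: 0.0
```

```bash
cat >> h.py <<'E'
RNG={'lav':[([128,50,60],[150,255,255])],'pink':[([0,75,100],[6,140,255]),([170,60,100],[179,255,255])],'apr':[([9,110,80],[22,255,255])]}
def soap(n,im,col,z=.02):
    H=cv2.cvtColor(im,cv2.COLOR_BGR2HSV); m=0
    for lo,hi in RNG[col]: m=m|cv2.inRange(H,np.array(lo),np.array(hi))
    m=cv2.morphologyEx(m,cv2.MORPH_OPEN,np.ones((3,3))); cp=cam(n)
    for k in cv2.findContours(m,cv2.RETR_EXTERNAL,cv2.CHAIN_APPROX_NONE)[0]:
        if cv2.contourArea(k)<80: continue
        c,wh,a=cv2.minAreaRect(np.array([p2w(n,*p[0],z,cp)[:2] for p in k],np.float32)*1000)
        if not(20<min(wh)<60 and max(wh)<75): continue
        print(col,'px',k.mean(0)[0].round(),'c',np.round(c)/1000,'wh',np.round(wh),'long-axis heading',round(a if wh[0]>wh[1] else a+90,1))
E
python3 - <<'E'
from h import *
st(); im=save('wrist','w5')
for c in RNG: soap('wrist',im,c)
print([(np.round(d['position'],3).tolist(),round(d['score'],2)) for d in place_of('wrist','soap0')[:5]])
E
```

```text
t 8.35 tcp [ 0.6204 -0.2571  0.1223] hd 18.56 open 0.0753 F [-1.3  0.3  0.5] g 0.0
lav px [323. 188.] c [ 0.633 -0.254] wh [25. 32.] long-axis heading 108.5
[([0.563, -0.405, 0.007], 0.72), ([0.623, -0.256, 0.01], 0.62), ([0.493, -0.08, 0.003], 0.45)]
```

Request:
{"op": "apply_moves", "data": {
  "deltas": [
    {"gripper": 0.8, "tx": 0, "ty": 0, "tz": 0.03, "wx": 0, "wy": 0, "wz": 0},
    {"gripper": 0.8, "tx": 0, "ty": 0, "tz": 0.03, "wx": 0, "wy": 0, "wz": 0},
    {"gripper": 0.8, "tx": 0, "ty": 0, "tz": 0.02, "wx": 0, "wy": 0, "wz": 0},
    {"gripper": 0.8, "tx": 0, "ty": 0, "tz": 0.01, "wx": 0, "wy": 0, "wz": 0},
    {"gripper": 0, "tx": 0, "ty": 0, "tz": 0, "wx": 0, "wy": 0, "wz": 0},
    {"gripper": 0, "tx": 0, "ty": 0, "tz": 0, "wx": 0, "wy": 0, "wz": 0},
    {"gripper": 0, "tx": 0, "ty": 0, "tz": 0, "wx": 0, "wy": 0, "wz": 0},
    {"gripper": 0, "tx": 0, "ty": 0, "tz": 0, "wx": 0, "wy": 0, "wz": 0},
    {"gripper": 0, "tx": 0, "ty": 0, "tz": 0, "wx": 0, "wy": 0, "wz": 0}
  ],
  "grip_force": 12
}}

```text
time: 9.35
tcp_pos: [0.6209, -0.2573, 0.0331]
orientation: [0.0, 0.987, 0.162, 0.0]
contact_force: [-0.2, 0.2, -0.1]
opening: 0.0388
grasp_force: 0.0
```

Request:
{"op": "apply_moves", "data": {
  "deltas": [
    {"gripper": 0, "tx": 0, "ty": 0, "tz": 0, "wx": 0, "wy": 0, "wz": 0},
    {"gripper": 0, "tx": 0, "ty": 0, "tz": -0.01, "wx": 0, "wy": 0, "wz": 0},
    {"gripper": 0, "tx": 0, "ty": 0, "tz": -0.02, "wx": 0, "wy": 0, "wz": 0},
    {"gripper": 0, "tx": 0, "ty": 0, "tz": -0.03, "wx": 0, "wy": 0, "wz": -8},
    {"gripper": 0, "tx": 0, "ty": 0, "tz": -0.03, "wx": 0, "wy": 0, "wz": -8},
    {"gripper": 0, "tx": 0, "ty": 0, "tz": 0, "wx": 0, "wy": 0, "wz": -8},
    {"gripper": 0, "tx": 0, "ty": 0, "tz": 0, "wx": 0, "wy": 0, "wz": -8},
    {"gripper": 0, "tx": 0, "ty": 0, "tz": 0, "wx": 0, "wy": 0, "wz": -8},
    {"gripper": 0, "tx": 0, "ty": 0, "tz": 0, "wx": 0, "wy": 0, "wz": -8},
    {"gripper": 0, "tx": 0, "ty": 0, "tz": 0, "wx": 0, "wy": 0, "wz": -8}
  ]
}}

```text
time: 10.35
tcp_pos: [0.6205, -0.2573, 0.1231]
orientation: [0.0, 0.794, 0.608, 0.0]
contact_force: [0.3, -0.3, -0.1]
opening: 0.0336
grasp_force: 12.0
```

Request:
{"op": "apply_moves", "data": {
  "deltas": [
    {"gripper": 0, "tx": 0, "ty": 0, "tz": 0, "wx": 0, "wy": 0, "wz": -8},
    {"gripper": 0, "tx": 0, "ty": 0, "tz": 0, "wx": 0, "wy": 0, "wz": -7.3},
    {"gripper": 0, "tx": 0.035, "ty": -0.018, "tz": 0, "wx": 0, "wy": 0, "wz": 0},
    {"gripper": 0, "tx": 0.035, "ty": -0.018, "tz": 0, "wx": 0, "wy": 0, "wz": 0},
    {"gripper": 0, "tx": 0.035, "ty": -0.018, "tz": 0, "wx": 0, "wy": 0, "wz": 0},
    {"gripper": 0, "tx": 0.035, "ty": -0.018, "tz": 0, "wx": 0, "wy": 0, "wz": 0},
    {"gripper": 0, "tx": 0.035, "ty": -0.018, "tz": 0, "wx": 0, "wy": 0, "wz": 0},
    {"gripper": 0, "tx": 0.035, "ty": -0.018, "tz": 0, "wx": 0, "wy": 0, "wz": 0},
    {"gripper": 0, "tx": 0.035, "ty": -0.018, "tz": 0, "wx": 0, "wy": 0, "wz": 0},
    {"gripper": 0, "tx": 0, "ty": 0, "tz": 0, "wx": 0, "wy": 0, "wz": 0}
  ]
}}

```text
time: 11.35
tcp_pos: [0.4931, -0.0078, 0.1233]
orientation: [0.0, 0.706, 0.708, 0.0]
contact_force: [-0.5, -1.5, -0.4]
opening: 0.0338
grasp_force: 12.0
```

Request:
{"op": "apply_moves", "data": {
  "deltas": [
    {"gripper": 0, "tx": 0, "ty": 0, "tz": 0, "wx": 0, "wy": 0, "wz": 0},
    {"gripper": 0, "tx": 0, "ty": 0, "tz": 0, "wx": 0, "wy": 0, "wz": 0}
  ]
}}

```text
time: 11.55
tcp_pos: [0.4954, -0.0127, 0.1227]
orientation: [0.0, 0.708, 0.706, 0.0]
contact_force: [0.1, -0.5, 0.4]
opening: 0.0339
grasp_force: 12.0
```

```bash
python3 - <<'E'
from h import *
st(); im=save('wrist','w6')
for t in ['pocket0','soap0']: print(t,[(np.round(d['position'],3).tolist(),round(d['score'],2)) for d in place_of('wrist',t)[:5]])
E
```

```text
t 11.55 tcp [ 0.4954 -0.0127  0.1227] hd 89.84 open 0.0339 F [ 0.1 -0.5  0.4] g 12.0
pocket0 [([0.497, -0.006, 0.003], 0.83), ([0.445, -0.081, 0.001], 0.82), ([0.444, -0.011, 0.007], 0.66), ([0.494, -0.082, 0.004], 0.65)]
soap0 [([0.499, -0.012, 0.106], 0.89)]
```

View pics/w6.png

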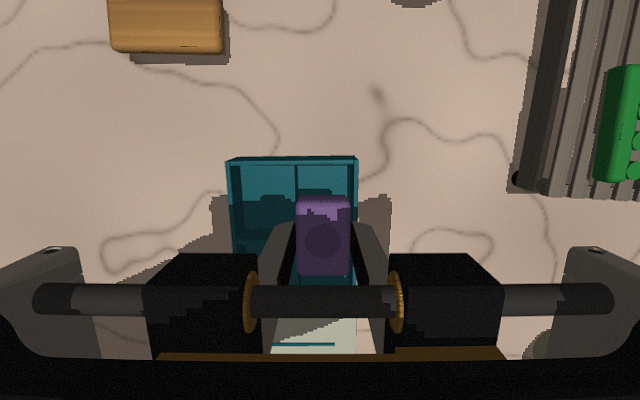

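Lavender hangs square between the fingers at (322,235) above pocket 1, with the box rim at (228–358,157). I'll lower and release.

Request:
{"op": "apply_moves", "data": {
  "deltas": [
    {"gripper": 0, "tx": 0, "ty": 0.001, "tz": 0.03, "wx": 0, "wy": 0, "wz": 0},
    {"gripper": 0, "tx": 0, "ty": 0, "tz": 0.025, "wx": 0, "wy": 0, "wz": 0},
    {"gripper": 0, "tx": 0, "ty": 0, "tz": 0.011, "wx": 0, "wy": 0, "wz": 0},
    {"gripper": 0, "tx": 0, "ty": 0, "tz": 0, "wx": 0, "wy": 0, "wz": 0},
    {"gripper": 0, "tx": 0, "ty": 0, "tz": 0, "wx": 0, "wy": 0, "wz": 0},
    {"gripper": 0.55, "tx": 0, "ty": 0, "tz": 0, "wx": 0, "wy": 0, "wz": 0},
    {"gripper": 0.55, "tx": 0, "ty": 0, "tz": 0, "wx": 0, "wy": 0, "wz": 0},
    {"gripper": 0.55, "tx": 0, "ty": 0, "tz": 0, "wx": 0, "wy": 0, "wz": 0},
    {"gripper": 0.55, "tx": 0, "ty": 0, "tz": -0.03, "wx": 0, "wy": 0, "wz": 0},
    {"gripper": 0.8, "tx": 0, "ty": 0, "tz": -0.03, "wx": 0, "wy": 0, "wz": 0}
  ]
}}

```text
time: 12.7
tcp_pos: [0.4954, -0.0117, 0.1169]
orientation: [-0.001, 0.708, 0.707, -0.0]
contact_force: [0.5, 0.5, 0.0]
opening: 0.0565
grasp_force: 0.0
```

Request:
{"op": "apply_moves", "data": {
  "deltas": [
    {"gripper": 0.8, "tx": -0.02, "ty": 0, "tz": -0.03, "wx": 0, "wy": 0, "wz": 0},
    {"gripper": 0.8, "tx": -0.035, "ty": -0.004, "tz": -0.03, "wx": 0, "wy": 0, "wz": 0},
    {"gripper": 0.8, "tx": -0.035, "ty": -0.004, "tz": -0.02, "wx": 0, "wy": 0, "wz": 0},
    {"gripper": 0.8, "tx": -0.035, "ty": -0.004, "tz": 0, "wx": 0, "wy": 0, "wz": 0},
    {"gripper": 0.8, "tx": 0, "ty": 0, "tz": 0, "wx": 0, "wy": 0, "wz": 0},
    {"gripper": 0.8, "tx": 0, "ty": 0, "tz": 0, "wx": 0, "wy": 0, "wz": 0}
  ]
}}

```text
time: 13.3
tcp_pos: [0.4835, -0.1374, 0.1965]
orientation: [0.0, 0.708, 0.706, 0.0]
contact_force: [-0.6, -0.3, -0.4]
opening: 0.0752
grasp_force: 0.0
```

```bash
python3 - <<'E'
from h import *
st(); im=save('wrist','w7')
for t in ['pocket0','soap0']: print(t,[(np.round(d['position'],3).tolist(),round(d['score'],2)) for d in place_of('wrist',t)[:5]])
soap('wrist',im,'lav',.024)
im=capture('top')
print([(np.round(d['position'],3).tolist(),round(d['score'],2)) for d in place_of('top','soap0')[:5]])
E
```

```text
t 13.3 tcp [ 0.4835 -0.1374  0.1965] hd 89.8 open 0.0752 F [-0.6 -0.3 -0.4] g 0.0
pocket0 [([0.443, -0.012, 0.005], 0.88), ([0.496, -0.079, 0.003], 0.76), ([0.447, -0.082, 0.003], 0.6)]
soap0 [([0.499, -0.01, 0.017], 0.66)]
lav px [335.  68.] c [ 0.497 -0.012] wh [48. 32.] long-axis heading 89.8
[([0.496, -0.011, 0.015], 0.69), ([0.566, -0.405, 0.01], 0.65), ([0.46, -0.394, 0.008], 0.61)]
```

View pics/w7.png

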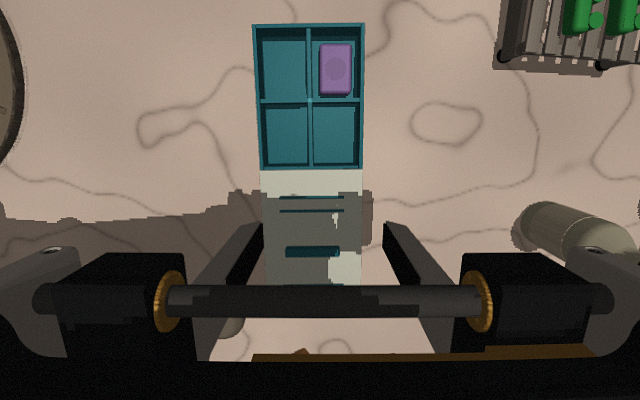

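Lavender lies flat in pocket 1 at (335,68). The other three pockets are empty. Next is the apricot bar.

Request:
{"op": "apply_moves", "data": {
  "deltas": [
    {"gripper": 0.8, "tx": -0.037, "ty": -0.0038, "tz": 0, "wx": 0, "wy": 0, "wz": 0},
    {"gripper": 0.8, "tx": -0.037, "ty": -0.0038, "tz": 0, "wx": 0, "wy": 0, "wz": 0},
    {"gripper": 0.8, "tx": -0.037, "ty": -0.0038, "tz": 0, "wx": 0, "wy": 0, "wz": 0},
    {"gripper": 0.8, "tx": -0.037, "ty": -0.0038, "tz": 0, "wx": 0, "wy": 0, "wz": 0},
    {"gripper": 0.8, "tx": -0.037, "ty": -0.0038, "tz": 0, "wx": 0, "wy": 0, "wz": 0},
    {"gripper": 0.8, "tx": -0.037, "ty": -0.0038, "tz": 0, "wx": 0, "wy": 0, "wz": 0},
    {"gripper": 0.8, "tx": -0.037, "ty": -0.0038, "tz": 0, "wx": 0, "wy": 0, "wz": 0},
    {"gripper": 0.8, "tx": 0, "ty": 0, "tz": 0, "wx": 0, "wy": 0, "wz": -8.3},
    {"gripper": 0.8, "tx": 0, "ty": 0, "tz": 0, "wx": 0, "wy": 0, "wz": -8.3},
    {"gripper": 0.8, "tx": 0, "ty": 0, "tz": 0, "wx": 0, "wy": 0, "wz": -8.3}
  ]
}}

```text
time: 14.55
tcp_pos: [0.4571, -0.3953, 0.196]
orientation: [-0.0, 0.536, 0.844, 0.0]
contact_force: [0.3, -0.3, -0.2]
opening: 0.075
grasp_force: 0.0
```

Request:
{"op": "apply_moves", "data": {
  "deltas": [
    {"gripper": 0.8, "tx": 0, "ty": 0, "tz": 0.01, "wx": 0, "wy": 0, "wz": -8.3},
    {"gripper": 0.8, "tx": 0, "ty": 0, "tz": 0, "wx": 0, "wy": 0, "wz": 0},
    {"gripper": 0.8, "tx": 0, "ty": 0, "tz": 0, "wx": 0, "wy": 0, "wz": 0}
  ]
}}

```text
time: 14.85
tcp_pos: [0.4568, -0.3954, 0.1862]
orientation: [-0.0, 0.478, 0.878, 0.0]
contact_force: [-0.2, 0.6, 0.2]
opening: 0.0751
grasp_force: 0.0
```

```bash
python3 - <<'E'
from h import *
st(); im=save('wrist','w8')
soap('wrist',im,'apr',.018);soap('wrist',im,'pink',.018)
print([(np.round(d['position'],3).tolist(),round(d['score'],2)) for d in place_of('wrist','soap0')[:5]])
E
```

```text
t 14.85 tcp [ 0.4568 -0.3954  0.1862] hd 122.88 open 0.0751 F [-0.2  0.6  0.2] g 0.0
apr px [321. 187.] c [ 0.456 -0.397] wh [33. 50.] long-axis heading 122.8
[([0.46, -0.401, 0.009], 0.98), ([0.564, -0.405, 0.008], 0.7)]
```

Request:
{"op": "apply_moves", "data": {
  "deltas": [
    {"gripper": 0.8, "tx": 0, "ty": 0, "tz": 0.04, "wx": 0, "wy": 0, "wz": 0},
    {"gripper": 0.8, "tx": 0, "ty": 0, "tz": 0.04, "wx": 0, "wy": 0, "wz": 0},
    {"gripper": 0.8, "tx": 0, "ty": 0, "tz": 0.04, "wx": 0, "wy": 0, "wz": 0},
    {"gripper": 0.8, "tx": 0, "ty": 0, "tz": 0.025, "wx": 0, "wy": 0, "wz": 0},
    {"gripper": 0.7, "tx": 0, "ty": 0, "tz": 0.008, "wx": 0, "wy": 0, "wz": 0},
    {"gripper": 0, "tx": 0, "ty": 0, "tz": 0, "wx": 0, "wy": 0, "wz": 0},
    {"gripper": 0, "tx": 0, "ty": 0, "tz": 0, "wx": 0, "wy": 0, "wz": 0},
    {"gripper": 0, "tx": 0, "ty": 0, "tz": 0, "wx": 0, "wy": 0, "wz": 0},
    {"gripper": 0, "tx": 0, "ty": 0, "tz": 0, "wx": 0, "wy": 0, "wz": 0},
    {"gripper": 0, "tx": 0, "ty": 0, "tz": 0, "wx": 0, "wy": 0, "wz": 0}
  ]
}}

```text
time: 15.95
tcp_pos: [0.457, -0.3963, 0.0343]
orientation: [0.001, 0.477, 0.879, -0.0]
contact_force: [-2.7, 0.4, 8.1]
opening: 0.0335
grasp_force: 12.0
```

Request:
{"op": "apply_moves", "data": {
  "deltas": [
    {"gripper": 0, "tx": 0, "ty": 0, "tz": 0, "wx": 0, "wy": 0, "wz": 0},
    {"gripper": 0, "tx": 0, "ty": 0, "tz": 0, "wx": 0, "wy": 0, "wz": 0},
    {"gripper": 0, "tx": 0, "ty": 0, "tz": -0.01, "wx": 0, "wy": 0, "wz": 0},
    {"gripper": 0, "tx": 0, "ty": 0, "tz": -0.02, "wx": 0, "wy": 0, "wz": 0},
    {"gripper": 0, "tx": 0, "ty": 0, "tz": -0.03, "wx": 0, "wy": 0, "wz": 0},
    {"gripper": 0, "tx": 0, "ty": 0, "tz": -0.03, "wx": 0, "wy": 0, "wz": 8.2},
    {"gripper": 0, "tx": 0, "ty": 0, "tz": 0, "wx": 0, "wy": 0, "wz": 8.2},
    {"gripper": 0, "tx": 0, "ty": 0, "tz": 0, "wx": 0, "wy": 0, "wz": 8.2},
    {"gripper": 0, "tx": 0, "ty": 0, "tz": 0, "wx": 0, "wy": 0, "wz": 8.2},
    {"gripper": 0, "tx": 0, "ty": 0, "tz": 0, "wx": 0, "wy": 0, "wz": 0}
  ]
}}

```text
time: 16.95
tcp_pos: [0.4568, -0.3958, 0.1242]
orientation: [0.0, 0.706, 0.708, -0.0]
contact_force: [0.4, 0.3, -0.6]
opening: 0.0338
grasp_force: 12.0
```

Request:
{"op": "apply_moves", "data": {
  "deltas": [
    {"gripper": 0, "tx": 0.0384, "ty": -0.0013, "tz": 0, "wx": 0, "wy": 0, "wz": 0},
    {"gripper": 0, "tx": 0.0384, "ty": -0.0013, "tz": 0, "wx": 0, "wy": 0, "wz": 0},
    {"gripper": 0, "tx": 0.0384, "ty": -0.0013, "tz": 0, "wx": 0, "wy": 0, "wz": 0},
    {"gripper": 0, "tx": 0.0384, "ty": -0.0013, "tz": 0, "wx": 0, "wy": 0, "wz": 0},
    {"gripper": 0, "tx": 0.0384, "ty": -0.0013, "tz": 0, "wx": 0, "wy": 0, "wz": 0},
    {"gripper": 0, "tx": 0.0384, "ty": -0.0013, "tz": 0, "wx": 0, "wy": 0, "wz": 0},
    {"gripper": 0, "tx": 0.0384, "ty": -0.0013, "tz": 0, "wx": 0, "wy": 0, "wz": 0},
    {"gripper": 0, "tx": 0.0384, "ty": -0.0013, "tz": 0, "wx": 0, "wy": 0, "wz": 0},
    {"gripper": 0, "tx": 0.0384, "ty": -0.0013, "tz": 0, "wx": 0, "wy": 0, "wz": 0},
    {"gripper": 0, "tx": 0.0384, "ty": -0.0013, "tz": 0, "wx": 0, "wy": 0, "wz": 0}
  ]
}}

```text
time: 17.95
tcp_pos: [0.4415, -0.0105, 0.1238]
orientation: [0.0, 0.703, 0.711, 0.0]
contact_force: [1.2, 1.0, -0.6]
opening: 0.0341
grasp_force: 12.0
```

Request:
{"op": "apply_moves", "data": {
  "deltas": [
    {"gripper": 0, "tx": 0, "ty": 0, "tz": 0, "wx": 0, "wy": 0, "wz": 0},
    {"gripper": 0, "tx": 0, "ty": 0, "tz": 0, "wx": 0, "wy": 0, "wz": 0}
  ]
}}

```text
time: 18.15
tcp_pos: [0.4417, -0.0113, 0.1237]
orientation: [0.0, 0.703, 0.711, 0.0]
contact_force: [-0.1, -0.2, -1.0]
opening: 0.034
grasp_force: 12.0
```

Request:
{"op": "apply_moves", "data": {
  "deltas": [
    {"gripper": 0, "tx": 0, "ty": 0.0023, "tz": 0.03, "wx": 0, "wy": 0, "wz": 0.6},
    {"gripper": 0, "tx": 0, "ty": 0, "tz": 0.025, "wx": 0, "wy": 0, "wz": 0},
    {"gripper": 0, "tx": 0, "ty": 0, "tz": 0.012, "wx": 0, "wy": 0, "wz": 0},
    {"gripper": 0, "tx": 0, "ty": 0, "tz": 0, "wx": 0, "wy": 0, "wz": 0},
    {"gripper": 0, "tx": 0, "ty": 0, "tz": 0, "wx": 0, "wy": 0, "wz": 0},
    {"gripper": 0.55, "tx": 0, "ty": 0, "tz": 0, "wx": 0, "wy": 0, "wz": 0},
    {"gripper": 0.55, "tx": 0, "ty": 0, "tz": 0, "wx": 0, "wy": 0, "wz": 0},
    {"gripper": 0.55, "tx": 0, "ty": 0, "tz": 0, "wx": 0, "wy": 0, "wz": 0},
    {"gripper": 0.55, "tx": 0, "ty": 0, "tz": -0.03, "wx": 0, "wy": 0, "wz": 0},
    {"gripper": 0.8, "tx": 0, "ty": 0, "tz": -0.03, "wx": 0, "wy": 0, "wz": 0}
  ]
}}

```text
time: 19.15
tcp_pos: [0.4434, -0.0116, 0.1169]
orientation: [-0.001, 0.709, 0.706, -0.0]
contact_force: [0.6, -0.0, 0.2]
opening: 0.0566
grasp_force: 0.0
```

Request:
{"op": "apply_moves", "data": {
  "deltas": [
    {"gripper": 0.8, "tx": -0.02, "ty": 0, "tz": -0.03, "wx": 0, "wy": 0, "wz": 0},
    {"gripper": 0.8, "tx": -0.035, "ty": 0.01, "tz": -0.03, "wx": 0, "wy": 0, "wz": 0},
    {"gripper": 0.8, "tx": -0.035, "ty": 0.01, "tz": -0.02, "wx": 0, "wy": 0, "wz": 0},
    {"gripper": 0.8, "tx": -0.035, "ty": 0.01, "tz": 0, "wx": 0, "wy": 0, "wz": 0},
    {"gripper": 0.8, "tx": 0, "ty": 0, "tz": 0, "wx": 0, "wy": 0, "wz": 0},
    {"gripper": 0.8, "tx": 0, "ty": 0, "tz": 0, "wx": 0, "wy": 0, "wz": 0}
  ]
}}

```text
time: 19.75
tcp_pos: [0.4732, -0.1375, 0.1964]
orientation: [-0.0, 0.709, 0.705, 0.0]
contact_force: [-0.1, 0.8, -0.1]
opening: 0.0755
grasp_force: 0.0
```

```bash
python3 - <<'E'
from h import *
st(); im=save('wrist','w9')
for t in ['pocket0','soap0']: print(t,[(np.round(d['position'],3).tolist(),round(d['score'],2)) for d in place_of('wrist',t)[:5]])
soap('wrist',im,'lav',.024);soap('wrist',im,'apr',.024)
im=capture('top')
print([(np.round(d['position'],3).tolist(),round(d['score'],2)) for d in place_of('top','soap0')[:5]])
soap('top',im,'pink',.018)
E
```

```text
t 19.75 tcp [ 0.4732 -0.1375  0.1964] hd 89.63 open 0.0755 F [-0.1  0.8 -0.1] g 0.0
pocket0 [([0.497, -0.007, 0.003], 0.94), ([0.443, -0.08, 0.004], 0.92), ([0.495, -0.079, 0.006], 0.62)]
soap0 [([0.506, 0.002, 0.016], 0.61), ([0.45, -0.014, 0.01], 0.6)]
lav px [351.  57.] c [ 0.503 -0.001] wh [32. 48.] long-axis heading 90.2
apr px [295.  68.] c [ 0.445 -0.012] wh [48. 33.] long-axis heading 89.5
[([0.564, -0.404, 0.012], 0.71), ([0.448, -0.009, 0.013], 0.69), ([0.505, -0.004, 0.014], 0.56)]
pink px [412. 192.] c [ 0.566 -0.403] wh [48. 33.] long-axis heading 24.4
```

```bash
python3 -c "
import cv2;im=cv2.imread('pics/w9.png')[0:190,200:430];cv2.imwrite('pics/w9c.png',cv2.resize(im,None,fx=3,fy=3,interpolation=cv2.INTER_CUBIC))"
```

```text
(no output)
```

View pics/w9c.png

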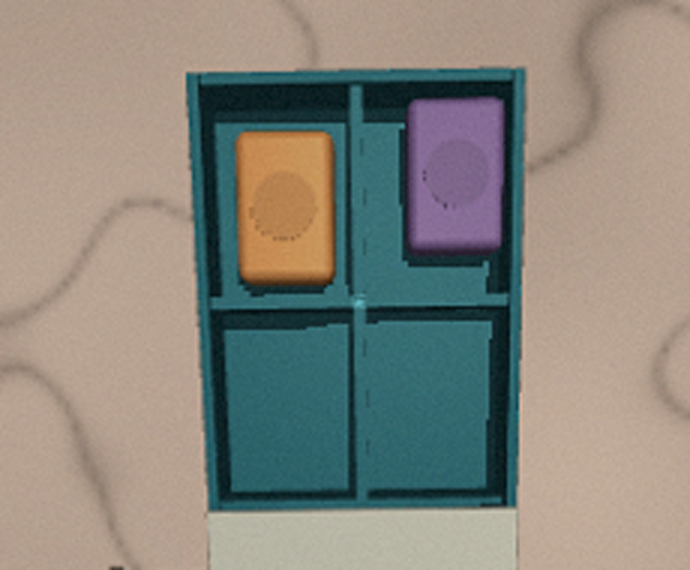

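The lavender bar has been knocked into the corner of pocket 1 (crop 455,175). It's still flat and about 11 mm off centre, which is within tolerance. Apricot is centred in pocket 0. Next is pink.

Request:
{"op": "apply_moves", "data": {
  "deltas": [
    {"gripper": 0.8, "tx": -0.038, "ty": 0.0133, "tz": 0, "wx": 0, "wy": 0, "wz": 0},
    {"gripper": 0.8, "tx": -0.038, "ty": 0.0133, "tz": 0, "wx": 0, "wy": 0, "wz": 0},
    {"gripper": 0.8, "tx": -0.038, "ty": 0.0133, "tz": 0, "wx": 0, "wy": 0, "wz": 0},
    {"gripper": 0.8, "tx": -0.038, "ty": 0.0133, "tz": 0, "wx": 0, "wy": 0, "wz": 0},
    {"gripper": 0.8, "tx": -0.038, "ty": 0.0133, "tz": 0, "wx": 0, "wy": 0, "wz": 0},
    {"gripper": 0.8, "tx": -0.038, "ty": 0.0133, "tz": 0, "wx": 0, "wy": 0, "wz": 0},
    {"gripper": 0.8, "tx": -0.038, "ty": 0.0133, "tz": 0, "wx": 0, "wy": 0, "wz": 0},
    {"gripper": 0.8, "tx": 0, "ty": 0, "tz": 0, "wx": 0, "wy": 0, "wz": 8.2},
    {"gripper": 0.8, "tx": 0, "ty": 0, "tz": 0, "wx": 0, "wy": 0, "wz": 8.2},
    {"gripper": 0.8, "tx": 0, "ty": 0, "tz": 0, "wx": 0, "wy": 0, "wz": 8.2}
  ]
}}

```text
time: 21.0
tcp_pos: [0.5653, -0.4029, 0.1958]
orientation: [-0.0, 0.844, 0.536, 0.0]
contact_force: [0.3, -0.1, -0.9]
opening: 0.0752
grasp_force: 0.0
```

Request:
{"op": "apply_moves", "data": {
  "deltas": [
    {"gripper": 0.8, "tx": 0, "ty": 0, "tz": 0, "wx": 0, "wy": 0, "wz": 8.2},
    {"gripper": 0.8, "tx": 0, "ty": 0, "tz": 0, "wx": 0, "wy": 0, "wz": 8.2},
    {"gripper": 0.8, "tx": 0, "ty": 0, "tz": 0, "wx": 0, "wy": 0, "wz": 8.2},
    {"gripper": 0.8, "tx": 0, "ty": 0, "tz": 0, "wx": 0, "wy": 0, "wz": 8.2},
    {"gripper": 0.8, "tx": 0, "ty": 0, "tz": 0, "wx": 0, "wy": 0, "wz": 8.2},
    {"gripper": 0.8, "tx": 0, "ty": 0, "tz": 0, "wx": 0, "wy": 0, "wz": 0},
    {"gripper": 0.8, "tx": 0, "ty": 0, "tz": 0, "wx": 0, "wy": 0, "wz": 0}
  ]
}}

```text
time: 21.7
tcp_pos: [0.5653, -0.4029, 0.1962]
orientation: [-0.0, 0.977, 0.211, -0.0]
contact_force: [0.9, 0.5, 0.4]
opening: 0.0754
grasp_force: 0.0
```

```bash
python3 - <<'E'
from h import *
st(); im=save('wrist','w10')
soap('wrist',im,'pink',.018)
print([(np.round(d['position'],3).tolist(),round(d['score'],2)) for d in place_of('wrist','soap0')[:5]])
E
```

```text
t 21.7 tcp [ 0.5653 -0.4029  0.1962] hd 24.41 open 0.0754 F [0.9 0.5 0.4] g 0.0
pink px [324. 178.] c [ 0.572 -0.4  ] wh [38. 32.] long-axis heading 24.3
[([0.566, -0.404, 0.009], 0.77)]
```

Request:
{"op": "apply_moves", "data": {
  "deltas": [
    {"gripper": 0.75, "tx": 0, "ty": 0, "tz": 0.04, "wx": 0, "wy": 0, "wz": 0},
    {"gripper": 0.75, "tx": 0, "ty": 0, "tz": 0.04, "wx": 0, "wy": 0, "wz": 0},
    {"gripper": 0.75, "tx": 0, "ty": 0, "tz": 0.04, "wx": 0, "wy": 0, "wz": 0},
    {"gripper": 0.75, "tx": 0, "ty": 0, "tz": 0.033, "wx": 0, "wy": 0, "wz": 0},
    {"gripper": 0.7, "tx": 0, "ty": 0, "tz": 0.01, "wx": 0, "wy": 0, "wz": 0},
    {"gripper": 0, "tx": 0, "ty": 0, "tz": 0, "wx": 0, "wy": 0, "wz": 0},
    {"gripper": 0, "tx": 0, "ty": 0, "tz": 0, "wx": 0, "wy": 0, "wz": 0},
    {"gripper": 0, "tx": 0, "ty": 0, "tz": 0, "wx": 0, "wy": 0, "wz": 0},
    {"gripper": 0, "tx": 0, "ty": 0, "tz": 0, "wx": 0, "wy": 0, "wz": 0},
    {"gripper": 0, "tx": 0, "ty": 0, "tz": 0, "wx": 0, "wy": 0, "wz": 0}
  ]
}}

```text
time: 22.8
tcp_pos: [0.5656, -0.404, 0.0347]
orientation: [0.001, 0.978, 0.209, 0.001]
contact_force: [-0.2, 0.7, 8.3]
opening: 0.034
grasp_force: 12.0
```

Request:
{"op": "apply_moves", "data": {
  "deltas": [
    {"gripper": 0, "tx": 0, "ty": 0, "tz": 0, "wx": 0, "wy": 0, "wz": 0},
    {"gripper": 0, "tx": 0, "ty": 0, "tz": 0, "wx": 0, "wy": 0, "wz": 0},
    {"gripper": 0, "tx": 0, "ty": 0, "tz": -0.01, "wx": 0, "wy": 0, "wz": 0},
    {"gripper": 0, "tx": 0, "ty": 0, "tz": -0.02, "wx": 0, "wy": 0, "wz": 0},
    {"gripper": 0, "tx": 0, "ty": 0, "tz": -0.03, "wx": 0, "wy": 0, "wz": -8.2},
    {"gripper": 0, "tx": 0, "ty": 0, "tz": -0.03, "wx": 0, "wy": 0, "wz": -8.2},
    {"gripper": 0, "tx": 0, "ty": 0, "tz": 0, "wx": 0, "wy": 0, "wz": -8.2},
    {"gripper": 0, "tx": 0, "ty": 0, "tz": 0, "wx": 0, "wy": 0, "wz": -8.2},
    {"gripper": 0, "tx": 0, "ty": 0, "tz": 0, "wx": 0, "wy": 0, "wz": -8.2},
    {"gripper": 0, "tx": 0, "ty": 0, "tz": 0, "wx": 0, "wy": 0, "wz": -8.2}
  ]
}}

```text
time: 23.8
tcp_pos: [0.565, -0.4037, 0.1244]
orientation: [0.0, 0.801, 0.599, -0.0]
contact_force: [-0.2, 0.6, -0.5]
opening: 0.0335
grasp_force: 12.0
```

Request:
{"op": "apply_moves", "data": {
  "deltas": [
    {"gripper": 0, "tx": 0, "ty": 0, "tz": 0, "wx": 0, "wy": 0, "wz": -8.2},
    {"gripper": 0, "tx": 0, "ty": 0, "tz": 0, "wx": 0, "wy": 0, "wz": -8.2},
    {"gripper": 0, "tx": 0, "ty": 0, "tz": 0, "wx": 0, "wy": 0, "wz": 0},
    {"gripper": 0, "tx": 0, "ty": 0, "tz": 0, "wx": 0, "wy": 0, "wz": 0}
  ]
}}

```text
time: 24.2
tcp_pos: [0.5649, -0.4038, 0.1238]
orientation: [0.0, 0.711, 0.704, 0.0]
contact_force: [0.5, -0.3, 0.7]
opening: 0.0337
grasp_force: 12.0
```

Request:
{"op": "apply_moves", "data": {
  "deltas": [
    {"gripper": 0, "tx": 0.0359, "ty": -0.0079, "tz": 0, "wx": 0, "wy": 0, "wz": 0},
    {"gripper": 0, "tx": 0.0359, "ty": -0.0079, "tz": 0, "wx": 0, "wy": 0, "wz": 0},
    {"gripper": 0, "tx": 0.0359, "ty": -0.0079, "tz": 0, "wx": 0, "wy": 0, "wz": 0},
    {"gripper": 0, "tx": 0.0359, "ty": -0.0079, "tz": 0, "wx": 0, "wy": 0, "wz": 0},
    {"gripper": 0, "tx": 0.0359, "ty": -0.0079, "tz": 0, "wx": 0, "wy": 0, "wz": 0},
    {"gripper": 0, "tx": 0.0359, "ty": -0.0079, "tz": 0, "wx": 0, "wy": 0, "wz": 0},
    {"gripper": 0, "tx": 0.0359, "ty": -0.0079, "tz": 0, "wx": 0, "wy": 0, "wz": 0},
    {"gripper": 0, "tx": 0.0359, "ty": -0.0079, "tz": 0, "wx": 0, "wy": 0, "wz": 0},
    {"gripper": 0, "tx": 0.0359, "ty": -0.0079, "tz": 0, "wx": 0, "wy": 0, "wz": 0},
    {"gripper": 0, "tx": 0, "ty": 0, "tz": 0, "wx": 0, "wy": 0, "wz": 0}
  ]
}}

```text
time: 25.2
tcp_pos: [0.4951, -0.0756, 0.124]
orientation: [0.0, 0.708, 0.706, 0.0]
contact_force: [-0.4, -0.2, -0.3]
opening: 0.0338
grasp_force: 12.0
```

Request:
{"op": "apply_moves", "data": {
  "deltas": [
    {"gripper": 0, "tx": 0, "ty": 0, "tz": 0, "wx": 0, "wy": 0, "wz": 0},
    {"gripper": 0, "tx": 0, "ty": 0, "tz": 0, "wx": 0, "wy": 0, "wz": 0}
  ]
}}

```text
time: 25.4
tcp_pos: [0.4959, -0.081, 0.1235]
orientation: [0.0, 0.71, 0.704, 0.0]
contact_force: [-0.1, -0.2, -0.8]
opening: 0.0339
grasp_force: 12.0
```

Request:
{"op": "apply_moves", "data": {
  "deltas": [
    {"gripper": 0, "tx": 0, "ty": 0.001, "tz": 0.03, "wx": 0, "wy": 0, "wz": 0},
    {"gripper": 0, "tx": 0, "ty": 0, "tz": 0.025, "wx": 0, "wy": 0, "wz": 0},
    {"gripper": 0, "tx": 0, "ty": 0, "tz": 0.012, "wx": 0, "wy": 0, "wz": 0},
    {"gripper": 0, "tx": 0, "ty": 0, "tz": 0, "wx": 0, "wy": 0, "wz": 0},
    {"gripper": 0, "tx": 0, "ty": 0, "tz": 0, "wx": 0, "wy": 0, "wz": 0},
    {"gripper": 0.55, "tx": 0, "ty": 0, "tz": 0, "wx": 0, "wy": 0, "wz": 0},
    {"gripper": 0.55, "tx": 0, "ty": 0, "tz": 0, "wx": 0, "wy": 0, "wz": 0},
    {"gripper": 0.55, "tx": 0, "ty": 0, "tz": 0, "wx": 0, "wy": 0, "wz": 0},
    {"gripper": 0.55, "tx": 0, "ty": 0, "tz": -0.03, "wx": 0, "wy": 0, "wz": 0},
    {"gripper": 0.55, "tx": 0, "ty": 0, "tz": -0.03, "wx": 0, "wy": 0, "wz": 0}
  ]
}}

```text
time: 26.4
tcp_pos: [0.4961, -0.0798, 0.1169]
orientation: [-0.001, 0.709, 0.705, -0.0]
contact_force: [-0.2, -0.1, 0.3]
opening: 0.0517
grasp_force: 0.0
```

Request:
{"op": "apply_moves", "data": {
  "deltas": [
    {"gripper": 0, "tx": -0.03, "ty": -0.01, "tz": -0.03, "wx": 0, "wy": 0, "wz": 0},
    {"gripper": 0, "tx": -0.035, "ty": -0.01, "tz": -0.03, "wx": 0, "wy": 0, "wz": 0},
    {"gripper": 0, "tx": -0.035, "ty": -0.005, "tz": -0.02, "wx": 0, "wy": 0, "wz": 0},
    {"gripper": 0, "tx": -0.035, "ty": 0, "tz": 0, "wx": 0, "wy": 0, "wz": 0},
    {"gripper": 0, "tx": -0.035, "ty": 0, "tz": 0, "wx": 0, "wy": 0, "wz": 0},
    {"gripper": 0, "tx": 0, "ty": 0, "tz": 0, "wx": 0, "wy": 0, "wz": 0},
    {"gripper": 0, "tx": 0, "ty": 0, "tz": 0, "wx": 0, "wy": 0, "wz": 0}
  ]
}}

```text
time: 27.1
tcp_pos: [0.4705, -0.2503, 0.1964]
orientation: [-0.0, 0.709, 0.705, 0.0]
contact_force: [0.1, 0.6, 1.1]
opening: 0.001
grasp_force: 0.0
```

```bash
python3 - <<'E'
from h import *
st(); im=save('wrist','w11')
for t in ['soap0','ridge','soapbox']: print(t,[(np.round(d['position'],3).tolist(),round(d['score'],2)) for d in place_of('wrist',t)[:5]])
soap('wrist',im,'lav',.024);soap('wrist',im,'apr',.024);soap('wrist',im,'pink',.024)
E
```

```text
t 27.1 tcp [ 0.4705 -0.2503  0.1964] hd 89.62 open 0.001 F [0.1 0.6 1.1] g 0.0
soap0 [([0.495, -0.076, 0.014], 0.57), ([0.352, -0.311, -0.001], 0.26)]
ridge [([0.469, -0.204, 0.048], 0.7)]
soapbox [([0.474, -0.06, -0.0], 0.94), ([0.756, -0.19, 0.001], 0.29)]
pink px [348.  21.] c [ 0.498 -0.08 ] wh [31. 39.] long-axis heading 90.1
```

View pics/w11.png

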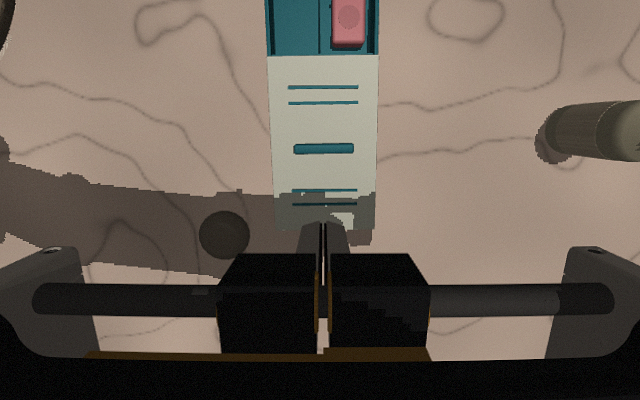

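Pink lies flat in pocket 3 at (348,21), and the ridge is at (323,148). I'll come down behind the ridge and push the lid shut.

Request:
{"op": "apply_moves", "data": {
  "deltas": [
    {"gripper": 0, "tx": 0, "ty": 0, "tz": 0.04, "wx": 0, "wy": 0, "wz": 0},
    {"gripper": 0, "tx": 0, "ty": 0, "tz": 0.04, "wx": 0, "wy": 0, "wz": 0},
    {"gripper": 0, "tx": 0, "ty": 0, "tz": 0.035, "wx": 0, "wy": 0, "wz": 0},
    {"gripper": 0, "tx": 0, "ty": 0, "tz": 0.018, "wx": 0, "wy": 0, "wz": 0},
    {"gripper": 0, "tx": 0, "ty": 0, "tz": 0, "wx": 0, "wy": 0, "wz": 0},
    {"gripper": 0, "tx": 0, "ty": 0, "tz": 0, "wx": 0, "wy": 0, "wz": 0},
    {"gripper": 0, "tx": 0.01, "ty": 0, "tz": 0, "wx": 0, "wy": 0, "wz": 0},
    {"gripper": 0, "tx": 0.015, "ty": 0, "tz": 0, "wx": 0, "wy": 0, "wz": 0},
    {"gripper": 0, "tx": 0.02, "ty": 0, "tz": 0, "wx": 0, "wy": 0, "wz": 0}
  ]
}}

```text
time: 28.2
tcp_pos: [0.4713, -0.2041, 0.0643]
orientation: [0.001, 0.709, 0.705, 0.0]
contact_force: [-0.2, -0.7, 0.4]
opening: 0.0006
grasp_force: 0.5
```

Request:
{"op": "apply_moves", "data": {
  "deltas": [
    {"gripper": 0, "tx": 0.02, "ty": 0, "tz": 0, "wx": 0, "wy": 0, "wz": 0},
    {"gripper": 0, "tx": 0.02, "ty": 0, "tz": 0, "wx": 0, "wy": 0, "wz": 0},
    {"gripper": 0, "tx": 0.02, "ty": 0, "tz": 0, "wx": 0, "wy": 0, "wz": 0},
    {"gripper": 0, "tx": 0.02, "ty": 0, "tz": 0, "wx": 0, "wy": 0, "wz": 0},
    {"gripper": 0, "tx": 0.02, "ty": 0, "tz": 0, "wx": 0, "wy": 0, "wz": 0},
    {"gripper": 0, "tx": 0.01, "ty": 0, "tz": 0, "wx": 0, "wy": 0, "wz": 0},
    {"gripper": 0, "tx": 0.008, "ty": 0, "tz": 0, "wx": 0, "wy": 0, "wz": 0},
    {"gripper": 0, "tx": 0.004, "ty": 0, "tz": 0, "wx": 0, "wy": 0, "wz": 0},
    {"gripper": 0, "tx": 0.004, "ty": 0, "tz": 0, "wx": 0, "wy": 0, "wz": 0},
    {"gripper": 0, "tx": 0, "ty": 0, "tz": 0, "wx": 0, "wy": 0, "wz": 0}
  ]
}}

```text
time: 29.2
tcp_pos: [0.4717, -0.0789, 0.0634]
orientation: [-0.0, 0.709, 0.705, 0.0]
contact_force: [0.2, -0.3, -0.4]
opening: 0.0004
grasp_force: 0.0
```

Request:
{"op": "apply_moves", "data": {
  "deltas": [
    {"gripper": 0, "tx": 0.003, "ty": 0, "tz": 0, "wx": 0, "wy": 0, "wz": 0},
    {"gripper": 0, "tx": 0, "ty": 0, "tz": 0, "wx": 0, "wy": 0, "wz": 0}
  ]
}}

```text
time: 29.4
tcp_pos: [0.4716, -0.0762, 0.0633]
orientation: [0.0, 0.709, 0.705, -0.0]
contact_force: [-0.1, -1.5, 0.9]
opening: 0.0002
grasp_force: 0.7
```

Request:
{"op": "apply_moves", "data": {
  "deltas": [
    {"gripper": 0, "tx": 0.003, "ty": 0, "tz": 0, "wx": 0, "wy": 0, "wz": 0},
    {"gripper": 0, "tx": 0.003, "ty": 0, "tz": 0, "wx": 0, "wy": 0, "wz": 0},
    {"gripper": 0, "tx": 0.003, "ty": 0, "tz": 0, "wx": 0, "wy": 0, "wz": 0}
  ]
}}

```text
time: 29.7
tcp_pos: [0.4716, -0.0668, 0.0633]
orientation: [-0.0, 0.709, 0.705, -0.0]
contact_force: [-0.3, -4.2, -0.3]
opening: 0.0005
grasp_force: 1.8
```

Request:
{"op": "apply_moves", "data": {
  "deltas": [
    {"gripper": 0, "tx": -0.015, "ty": 0, "tz": -0.02, "wx": 0, "wy": 0, "wz": 0},
    {"gripper": 0, "tx": -0.02, "ty": 0, "tz": -0.04, "wx": 0, "wy": 0, "wz": 0},
    {"gripper": 0.5, "tx": -0.02, "ty": 0, "tz": -0.04, "wx": 0, "wy": 0, "wz": 0},
    {"gripper": 1, "tx": -0.02, "ty": 0, "tz": -0.04, "wx": 0, "wy": 0, "wz": 0},
    {"gripper": 1, "tx": -0.02, "ty": 0, "tz": -0.02, "wx": 0, "wy": 0, "wz": 0},
    {"gripper": 1, "tx": 0, "ty": 0, "tz": 0, "wx": 0, "wy": 0, "wz": 0},
    {"gripper": 1, "tx": 0, "ty": 0, "tz": 0, "wx": 0, "wy": 0, "wz": 0}
  ]
}}

```text
time: 30.4
tcp_pos: [0.4711, -0.1615, 0.2231]
orientation: [0.0, 0.709, 0.705, 0.0]
contact_force: [0.1, 0.1, -0.5]
opening: 0.0371
grasp_force: 0.0
```

```bash
python3 - <<'E'
from h import *
st(); im=save('wrist','w12')
for t in ['ridge','soapbox','mug']: print(t,[(np.round(d['position'],3).tolist(),round(d['score'],2)) for d in place_of('wrist',t)[:5]])
capture('top')
for t in ['ridge','soapbox','soap0','mug','coaster','rack']: print(t,[(np.round(d['position'],3).tolist(),round(d['score'],2)) for d in place_of('top',t)[:4]])
E
```

```text
t 30.4 tcp [ 0.4711 -0.1615  0.2231] hd 89.68 open 0.0371 F [ 0.1  0.1 -0.5] g 0.0
ridge [([0.759, -0.188, 0.001], 0.6), ([0.469, -0.052, 0.048], 0.57)]
soapbox [([0.478, -0.051, 0.0], 0.6)]
mug []
ridge [([0.472, -0.05, 0.045], 0.97), ([0.695, 0.339, 0.003], 0.38)]
soapbox [([0.471, -0.054, 0.001], 0.56)]
soap0 [([0.572, -0.516, 0.0], 0.4)]
mug [([0.279, 0.306, -0.003], 0.79), ([0.58, 0.205, -0.004], 0.75)]
coaster [([0.443, 0.263, 0.0], 0.82)]
rack [([0.697, 0.336, 0.002], 0.77), ([0.472, -0.046, 0.045], 0.65)]
```

View pics/w12.png

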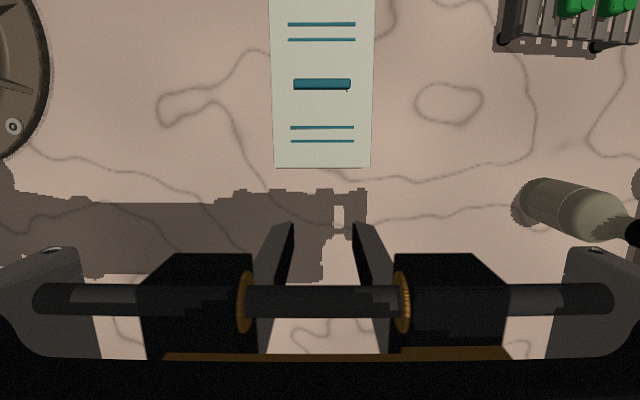

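The lid is shut: the ridge is at (322,84), centred between the lid's groove marks, and the push force reached 4 N. Now the mug.

Request:
{"op": "apply_moves", "data": {
  "deltas": [
    {"gripper": 1, "tx": 0.03, "ty": 0, "tz": -0.005, "wx": 0, "wy": 0, "wz": 0},
    {"gripper": 1, "tx": 0, "ty": 0, "tz": 0, "wx": 0, "wy": 0, "wz": 8.5},
    {"gripper": 1, "tx": 0, "ty": 0, "tz": 0, "wx": 0, "wy": 0, "wz": 8.5},
    {"gripper": 1, "tx": 0, "ty": 0, "tz": 0, "wx": 0, "wy": 0, "wz": 8.5},
    {"gripper": 1, "tx": 0, "ty": 0, "tz": 0, "wx": 0, "wy": 0, "wz": 8.5},
    {"gripper": 1, "tx": 0, "ty": 0, "tz": 0, "wx": 0, "wy": 0, "wz": 8.5},
    {"gripper": 1, "tx": 0, "ty": 0, "tz": 0, "wx": 0, "wy": 0, "wz": 8.5},
    {"gripper": 1, "tx": 0, "ty": 0, "tz": 0, "wx": 0, "wy": 0, "wz": 8.5},
    {"gripper": 1, "tx": 0, "ty": 0, "tz": 0, "wx": 0, "wy": 0, "wz": 8.5},
    {"gripper": 1, "tx": 0, "ty": 0, "tz": 0, "wx": 0, "wy": 0, "wz": 8.5}
  ]
}}

```text
time: 31.95
tcp_pos: [0.4713, -0.1319, 0.2283]
orientation: [-0.0, 0.994, 0.112, 0.0]
contact_force: [0.5, 0.3, -0.8]
opening: 0.094
grasp_force: 0.0
```

Request:
{"op": "apply_moves", "data": {
  "deltas": [
    {"gripper": 1, "tx": 0, "ty": 0, "tz": 0, "wx": 0, "wy": 0, "wz": 8.5},
    {"gripper": 1, "tx": 0, "ty": 0, "tz": 0, "wx": 0, "wy": 0, "wz": 4.6},
    {"gripper": 1, "tx": 0.008, "ty": -0.037, "tz": -0.005, "wx": 0, "wy": 0, "wz": 0},
    {"gripper": 1, "tx": 0.008, "ty": -0.037, "tz": -0.005, "wx": 0, "wy": 0, "wz": 0},
    {"gripper": 1, "tx": 0.008, "ty": -0.037, "tz": -0.005, "wx": 0, "wy": 0, "wz": 0},
    {"gripper": 1, "tx": 0.008, "ty": -0.037, "tz": -0.005, "wx": 0, "wy": 0, "wz": 0},
    {"gripper": 1, "tx": 0.008, "ty": -0.037, "tz": -0.005, "wx": 0, "wy": 0, "wz": 0},
    {"gripper": 1, "tx": 0.008, "ty": -0.037, "tz": -0.005, "wx": 0, "wy": 0, "wz": 0},
    {"gripper": 1, "tx": 0.008, "ty": -0.037, "tz": 0, "wx": 0, "wy": 0, "wz": 0},
    {"gripper": 1, "tx": 0.008, "ty": -0.037, "tz": 0, "wx": 0, "wy": 0, "wz": 0}
  ]
}}

```text
time: 32.95
tcp_pos: [0.5351, 0.1656, 0.2586]
orientation: [-0.0, 1.0, 0.001, 0.0]
contact_force: [0.8, 0.3, -0.3]
opening: 0.0938
grasp_force: 0.0
```

Request:
{"op": "apply_moves", "data": {
  "deltas": [
    {"gripper": 1, "tx": 0, "ty": -0.03, "tz": 0, "wx": 0, "wy": 0, "wz": 0},
    {"gripper": 1, "tx": 0, "ty": 0, "tz": 0, "wx": 0, "wy": 0, "wz": 0},
    {"gripper": 1, "tx": 0, "ty": 0, "tz": 0, "wx": 0, "wy": 0, "wz": 0}
  ]
}}

```text
time: 33.25
tcp_pos: [0.5345, 0.1945, 0.258]
orientation: [0.0, 1.0, 0.002, -0.0]
contact_force: [-0.2, -0.1, -0.5]
opening: 0.0943
grasp_force: 0.0
```

```bash
python3 - <<'E'
from h import *
st(); im=save('wrist','w13')
for t in ['mug','coaster','rack']: print(t,[(np.round(d['position'],3).tolist(),round(d['score'],2)) for d in place_of('wrist',t)[:5]])
E
```

```text
t 33.25 tcp [0.5345 0.1945 0.258 ] hd 0.17 open 0.0943 F [-0.2 -0.1 -0.5] g 0.0
mug [([0.583, 0.206, -0.004], 0.74), ([0.468, 0.458, 0.001], 0.65)]
coaster [([0.443, 0.26, -0.001], 0.64), ([0.47, -0.052, 0.047], 0.63)]
rack [([0.697, 0.342, -0.003], 0.62)]
```

View pics/w13.png

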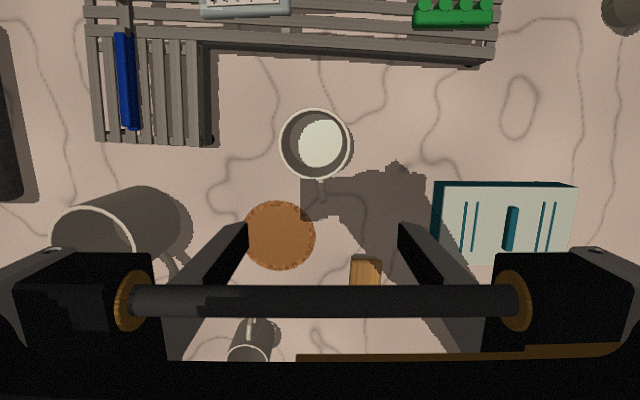

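Top view of the mug: rim at (315,144), handle pointing to the robot at (321,195), coaster at (279,235). The rack's inner corner is at about (213,47).

```bash
python3 - <<'E'
from h import *
im=cv2.imread('pics/w13.png')
g=cv2.cvtColor(im,cv2.COLOR_BGR2GRAY)
c=cv2.HoughCircles(cv2.medianBlur(g,3),cv2.HOUGH_GRADIENT,1,60,param1=120,param2=25,minRadius=28,maxRadius=48); print(c)
for p in [(315,144)]: print('rim',p2w('wrist',*p,.085))
for p in [(279,109+0),(352,144)]: pass
print('rim L,R,T,B',[p2w('wrist',*p,.085)[:2].round(4) for p in [(279,144),(353,144),(315,108),(315,180)]])
H=cv2.cvtColor(im,cv2.COLOR_BGR2HSV); m=cv2.inRange(H,np.array([8,110,80]),np.array([22,255,255]))
k=max(cv2.findContours(m[195:275,235:322].copy(),cv2.RETR_EXTERNAL,cv2.CHAIN_APPROX_NONE)[0],key=cv2.contourArea)+[235,195]
W=np.array([p2w('wrist',*p[0],0)[:2] for p in k],np.float32); print('coaster',cv2.minEnclosingCircle(W*1000))
for z in (.05,.032): print('rack',z,[p2w('wrist',*p,z)[:2].round(4) for p in [(216,44),(494,64),(213,146)]])
cr=im[0:170,70:510]; cv2.imwrite('pics/w13c.png',cv2.resize(cr,(792,306),interpolation=cv2.INTER_CUBIC))
E
```

```text
[[[313.5 141.5  35.2]
  [276.5 238.5  38.3]
  [ 89.5 254.5  46.3]]]
rim [0.58178693 0.20117939 0.085     ]
rim L,R,T,B [array([0.5819, 0.2405]), array([0.5818, 0.1597]), array([0.6197, 0.2009]), array([0.5419, 0.2014])]
coaster ((442.71728515625, 258.9327392578125), 54.68885040283203)
rack 0.05 [array([0.692 , 0.3133]), array([ 0.6715, -0.005 ]), array([0.5776, 0.3256])]
rack 0.032 [array([0.6964, 0.3191]), array([ 0.6748, -0.0146]), array([0.5764, 0.3321])]
```

View pics/w13c.png

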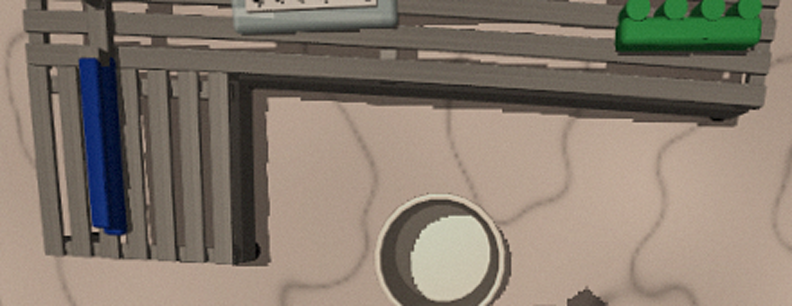

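Request:
{"op": "apply_moves", "data": {
  "deltas": [
    {"gripper": 1, "tx": 0.024, "ty": -0.003, "tz": 0, "wx": 0, "wy": 0, "wz": 0},
    {"gripper": 1, "tx": 0.0235, "ty": -0.003, "tz": 0, "wx": 0, "wy": 0, "wz": 0},
    {"gripper": 1, "tx": 0, "ty": 0, "tz": 0.03, "wx": 0, "wy": 0, "wz": 0},
    {"gripper": 1, "tx": 0, "ty": 0, "tz": 0.04, "wx": 0, "wy": 0, "wz": 0},
    {"gripper": 1, "tx": 0, "ty": 0, "tz": 0.04, "wx": 0, "wy": 0, "wz": 0},
    {"gripper": 1, "tx": 0, "ty": 0, "tz": 0.02, "wx": 0, "wy": 0, "wz": 0},
    {"gripper": 1, "tx": 0, "ty": 0, "tz": 0, "wx": 0, "wy": 0, "wz": 0},
    {"gripper": 1, "tx": 0, "ty": 0, "tz": 0, "wx": 0, "wy": 0, "wz": 0}
  ]
}}

```text
time: 34.25
tcp_pos: [0.5827, 0.1998, 0.1291]
orientation: [-0.0, 1.0, 0.0, 0.0]
contact_force: [0.1, 0.4, 1.4]
opening: 0.094
grasp_force: 0.0
```

```bash
python3 - <<'E'
from h import *
st()
im=cv2.imread('pics/w13.png'); c,_=cam('wrist'); T=np.eye(4); T[:3,:3]=R.from_euler('z',.17,degrees=True).as_matrix()@np.diag([1,-1,-1]); T[:3,3]=[.5345,.1945,.258]; cp=(c,T@c['hand_eye'])
P=[p2w('wrist',*p,.05,cp)[:2].round(4) for p in [(203,40),(494,58),(197,40),(199.4,146)]]; print(P)
a=P[0]-P[1]; b=P[2]-P[3]; print(np.degrees(np.arctan2(-a[0],a[1])),np.degrees(np.arctan2(b[1],b[0])))
E
```

```text
t 34.25 tcp [0.5827 0.1998 0.1291] hd 0.05 open 0.094 F [0.1 0.4 1.4] g 0.0
[array([0.6954, 0.3298]), array([ 0.6779, -0.0018]), array([0.6955, 0.3366]), array([0.5767, 0.3439])]
-3.020949425266777 -3.5162790754527586
```

Request:
{"op": "apply_moves", "data": {
  "deltas": [
    {"gripper": 1, "tx": 0, "ty": 0, "tz": 0.02, "wx": 0, "wy": 0, "wz": 0},
    {"gripper": 1, "tx": 0, "ty": 0, "tz": 0.03, "wx": 0, "wy": 0, "wz": 0},
    {"gripper": 1, "tx": 0, "ty": 0, "tz": 0.024, "wx": 0, "wy": 0, "wz": 0},
    {"gripper": 1, "tx": 0, "ty": 0, "tz": 0, "wx": 0, "wy": 0, "wz": 0},
    {"gripper": 0.5, "tx": 0, "ty": 0, "tz": 0, "wx": 0, "wy": 0, "wz": 0},
    {"gripper": 0.5, "tx": 0, "ty": 0, "tz": 0, "wx": 0, "wy": 0, "wz": 0},
    {"gripper": 0.5, "tx": 0, "ty": 0, "tz": 0, "wx": 0, "wy": 0, "wz": 0},
    {"gripper": 0.5, "tx": 0, "ty": 0, "tz": 0, "wx": 0, "wy": 0, "wz": 0},
    {"gripper": 0.5, "tx": 0, "ty": 0, "tz": 0, "wx": 0, "wy": 0, "wz": 0}
  ],
  "grip_force": 20
}}

```text
time: 35.15
tcp_pos: [0.5835, 0.2009, 0.0564]
orientation: [-0.001, 1.0, 0.001, 0.001]
contact_force: [-0.8, 0.6, 10.3]
opening: 0.0798
grasp_force: 19.8
```

Request:
{"op": "apply_moves", "data": {
  "deltas": [
    {"gripper": 0.5, "tx": 0, "ty": 0, "tz": -0.008, "wx": 0, "wy": 0, "wz": 0},
    {"gripper": 0.5, "tx": 0, "ty": 0, "tz": -0.008, "wx": 0, "wy": 0, "wz": 0},
    {"gripper": 0.5, "tx": -0.023, "ty": -0.01, "tz": 0, "wx": 0, "wy": 0, "wz": 0},
    {"gripper": 0.5, "tx": -0.023, "ty": -0.01, "tz": 0, "wx": 0, "wy": 0, "wz": 0},
    {"gripper": 0.5, "tx": -0.023, "ty": -0.01, "tz": 0, "wx": 0, "wy": 0, "wz": 0},
    {"gripper": 0.5, "tx": -0.023, "ty": -0.01, "tz": 0, "wx": 0, "wy": 0, "wz": 0},
    {"gripper": 0.5, "tx": -0.023, "ty": -0.01, "tz": 0, "wx": 0, "wy": 0, "wz": 0},
    {"gripper": 0.5, "tx": -0.023, "ty": -0.009, "tz": 0, "wx": 0, "wy": 0, "wz": 0},
    {"gripper": 0.5, "tx": 0, "ty": 0, "tz": 0, "wx": 0, "wy": 0, "wz": 0},
    {"gripper": 0.5, "tx": 0, "ty": 0, "tz": 0, "wx": 0, "wy": 0, "wz": 0}
  ]
}}

```text
time: 36.15
tcp_pos: [0.4443, 0.2592, 0.0711]
orientation: [-0.0, 1.0, 0.001, 0.001]
contact_force: [0.9, -0.4, -3.0]
opening: 0.0801
grasp_force: 19.8
```

Request:
{"op": "apply_moves", "data": {
  "deltas": [
    {"gripper": 0.5, "tx": 0, "ty": 0, "tz": 0.006, "wx": 0, "wy": 0, "wz": 0},
    {"gripper": 0.5, "tx": 0, "ty": 0, "tz": 0.006, "wx": 0, "wy": 0, "wz": 0},
    {"gripper": 0.5, "tx": 0, "ty": 0, "tz": 0.003, "wx": 0, "wy": 0, "wz": 0},
    {"gripper": 0.5, "tx": 0, "ty": 0, "tz": 0, "wx": 0, "wy": 0, "wz": 0},
    {"gripper": 0.5, "tx": 0, "ty": 0, "tz": 0, "wx": 0, "wy": 0, "wz": 0}
  ]
}}

```text
time: 36.65
tcp_pos: [0.4447, 0.2588, 0.0551]
orientation: [-0.0, 1.0, 0.001, 0.0]
contact_force: [1.4, -0.0, 0.0]
opening: 0.0797
grasp_force: 19.9
```

Request:
{"op": "apply_moves", "data": {
  "deltas": [
    {"gripper": 1, "tx": 0, "ty": 0, "tz": 0, "wx": 0, "wy": 0, "wz": 0},
    {"gripper": 1, "tx": 0, "ty": 0, "tz": 0, "wx": 0, "wy": 0, "wz": 0},
    {"gripper": 1, "tx": 0, "ty": 0, "tz": 0, "wx": 0, "wy": 0, "wz": 0},
    {"gripper": 1, "tx": 0, "ty": 0, "tz": -0.02, "wx": 0, "wy": 0, "wz": 0},
    {"gripper": 1, "tx": 0, "ty": 0, "tz": -0.03, "wx": 0, "wy": 0, "wz": 0},
    {"gripper": 1, "tx": 0, "ty": 0, "tz": -0.04, "wx": 0, "wy": 0, "wz": 0},
    {"gripper": 1, "tx": 0, "ty": 0, "tz": -0.04, "wx": 0, "wy": 0, "wz": 0},
    {"gripper": 1, "tx": 0, "ty": 0, "tz": -0.04, "wx": 0, "wy": 0, "wz": 0},
    {"gripper": 1, "tx": 0, "ty": 0, "tz": 0, "wx": 0, "wy": 0, "wz": 0},
    {"gripper": 1, "tx": 0, "ty": 0, "tz": 0, "wx": 0, "wy": 0, "wz": 0}
  ]
}}

```text
time: 37.65
tcp_pos: [0.4444, 0.259, 0.2259]
orientation: [-0.0, 1.0, 0.001, 0.001]
contact_force: [-0.2, -0.1, -0.6]
opening: 0.0938
grasp_force: 0.0
```

```bash
python3 - <<'E'
from h import *
st(); im=save('wrist','w14')
for n in ['wrist','top','scene']:
    if n!='wrist': capture(n)
    for t in ['mug','coaster','ridge','rack']: print(n,t,[(np.round(d['position'],3).tolist(),round(d['score'],2)) for d in place_of(n,t)[:4]])
g=cv2.cvtColor(im,cv2.COLOR_BGR2GRAY)
c=cv2.HoughCircles(cv2.medianBlur(g,3),cv2.HOUGH_GRADIENT,1,60,param1=120,param2=25,minRadius=28,maxRadius=60); print(c)
for q in c[0]: print(p2w('wrist',q[0],q[1],.085).round(3))
E
```

```text
t 37.65 tcp [0.4444 0.259  0.2259] hd 0.08 open 0.0938 F [-0.2 -0.1 -0.6] g 0.0
wrist mug [([0.469, 0.457, -0.001], 0.8), ([0.279, 0.304, -0.002], 0.68), ([0.441, 0.26, -0.002], 0.64)]
wrist coaster [([0.447, 0.004, 0.004], 0.61)]
wrist ridge []
wrist rack []
top mug [([0.275, 0.306, 0.0], 0.74), ([0.755, -0.189, -0.002], 0.68), ([0.465, 0.457, -0.002], 0.6)]
top coaster []
top ridge [([0.47, -0.047, 0.046], 0.64)]
top rack [([0.696, 0.335, 0.001], 0.78), ([0.679, 0.412, 0.049], 0.73)]
scene mug [([0.278, 0.302, -0.004], 0.9), ([0.467, 0.453, 0.0], 0.74), ([0.443, 0.256, -0.004], 0.73)]
scene coaster [([0.441, 0.262, -0.003], 0.74)]
scene ridge [([0.466, -0.055, 0.044], 0.98)]
scene rack [([0.695, 0.34, -0.001], 0.59)]
[[[113.5 179.5  56.1]
  [322.5 178.5  41.3]
  [171.5  33.5  40.3]]]
[0.458 0.474 0.085]
[0.459 0.259 0.085]
[0.594 0.398 0.085]
```

The mug stands on the coaster at about (0.443, 0.259). Now to the ridge, to push the box.

Request:
{"op": "apply_moves", "data": {
  "deltas": [
    {"gripper": 1, "tx": 0.003, "ty": 0.0345, "tz": 0, "wx": 0, "wy": 0, "wz": 0},
    {"gripper": 1, "tx": 0.003, "ty": 0.0345, "tz": 0, "wx": 0, "wy": 0, "wz": 0},
    {"gripper": 0.5, "tx": 0.003, "ty": 0.0345, "tz": 0, "wx": 0, "wy": 0, "wz": 0},
    {"gripper": 0.5, "tx": 0.003, "ty": 0.0345, "tz": 0, "wx": 0, "wy": 0, "wz": 0},
    {"gripper": 0.5, "tx": 0.003, "ty": 0.0345, "tz": 0, "wx": 0, "wy": 0, "wz": 0},
    {"gripper": 0.5, "tx": 0.003, "ty": 0.0345, "tz": 0, "wx": 0, "wy": 0, "wz": 0},
    {"gripper": 0.5, "tx": 0.003, "ty": 0.0345, "tz": 0, "wx": 0, "wy": 0, "wz": 0},
    {"gripper": 0.5, "tx": 0.003, "ty": 0.0345, "tz": 0, "wx": 0, "wy": 0, "wz": 0},
    {"gripper": 0.5, "tx": 0.002, "ty": 0.0345, "tz": 0, "wx": 0, "wy": 0, "wz": 0},
    {"gripper": 0.5, "tx": 0, "ty": 0, "tz": 0, "wx": 0, "wy": 0, "wz": 0}
  ]
}}

```text
time: 39.4
tcp_pos: [0.4706, -0.0557, 0.2252]
orientation: [0.0, 1.0, -0.002, -0.0]
contact_force: [-0.3, 0.7, 0.6]
opening: 0.0472
grasp_force: 0.0
```

Request:
{"op": "apply_moves", "data": {
  "deltas": [
    {"gripper": 0.45, "tx": 0, "ty": 0, "tz": 0, "wx": 0, "wy": 0, "wz": 0},
    {"gripper": 0.45, "tx": 0, "ty": 0, "tz": 0, "wx": 0, "wy": 0, "wz": 0},
    {"gripper": 0.45, "tx": 0, "ty": 0, "tz": 0, "wx": 0, "wy": 0, "wz": 0}
  ]
}}

```text
time: 39.7
tcp_pos: [0.4707, -0.0503, 0.2254]
orientation: [-0.0, 1.0, 0.002, 0.0]
contact_force: [-0.7, 0.4, -0.3]
opening: 0.0424
grasp_force: 0.0
```

```bash
python3 - <<'E'
from h import *
st(); im=save('wrist','w15')
for t in ['ridge','soapbox','mug','coaster']: print(t,[(np.round(d['position'],3).tolist(),round(d['score'],2)) for d in place_of('wrist',t)[:4]])
rects('wrist',im,.052,[80,80,40],[110,255,255],60)
E
```

```text
t 39.7 tcp [ 0.4707 -0.0503  0.2254] hd 0.2 open 0.0424 F [-0.7  0.4 -0.3] g 0.0
ridge [([0.472, -0.052, 0.047], 0.8)]
soapbox [([0.474, -0.048, -0.0], 0.97)]
mug [([0.442, 0.263, -0.002], 0.72), ([0.282, 0.297, -0.0], 0.39)]
coaster []
[80, 80, 40] px [324. 184.] c [ 0.472 -0.052] wh [ 8. 59.] ang 88.0
```

View pics/w15.png

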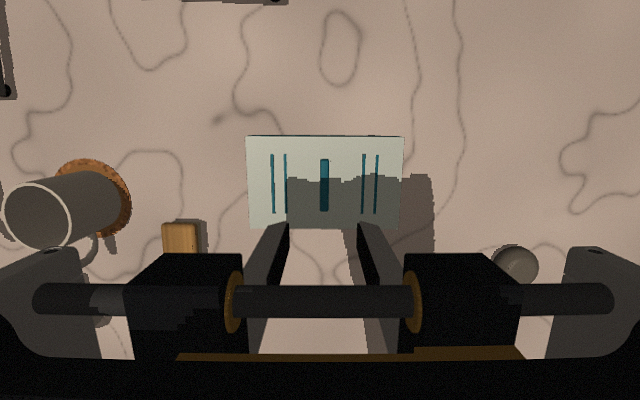

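The ridge is at (324,185) between the open fingers, the lid is shut, and the mug stands on the coaster at (70,205). I'll descend and grip.

Request:
{"op": "apply_moves", "data": {
  "deltas": [
    {"gripper": 0.45, "tx": 0.001, "ty": 0, "tz": 0.04, "wx": 0, "wy": 0, "wz": 0},
    {"gripper": 0.45, "tx": 0, "ty": 0, "tz": 0.04, "wx": 0, "wy": 0, "wz": 0},
    {"gripper": 0.45, "tx": 0, "ty": 0, "tz": 0.04, "wx": 0, "wy": 0, "wz": 0},
    {"gripper": 0.45, "tx": 0, "ty": 0, "tz": 0.03, "wx": 0, "wy": 0, "wz": 0},
    {"gripper": 0.45, "tx": 0, "ty": 0, "tz": 0.012, "wx": 0, "wy": 0, "wz": 0},
    {"gripper": 0.45, "tx": 0, "ty": 0, "tz": 0, "wx": 0, "wy": 0, "wz": 0},
    {"gripper": 0.45, "tx": 0, "ty": 0, "tz": 0, "wx": 0, "wy": 0, "wz": 0}
  ],
  "grip_force": 25
}}

```text
time: 40.65
tcp_pos: [0.4724, -0.0513, 0.0644]
orientation: [-0.0, 1.0, 0.001, 0.001]
contact_force: [-0.4, -0.5, 0.4]
opening: 0.0423
grasp_force: 0.0
```

Request:
{"op": "apply_moves", "data": {
  "deltas": [
    {"gripper": 0, "tx": 0, "ty": 0, "tz": 0, "wx": 0, "wy": 0, "wz": 0},
    {"gripper": 0, "tx": 0, "ty": 0, "tz": 0, "wx": 0, "wy": 0, "wz": 0},
    {"gripper": 0, "tx": 0, "ty": 0, "tz": 0, "wx": 0, "wy": 0, "wz": 0},
    {"gripper": 0, "tx": 0, "ty": 0, "tz": 0, "wx": 0, "wy": 0, "wz": 0},
    {"gripper": 0, "tx": 0, "ty": 0, "tz": 0, "wx": 0, "wy": 0, "wz": 0}
  ]
}}

```text
time: 41.15
tcp_pos: [0.4719, -0.0515, 0.0636]
orientation: [0.0, 1.0, 0.001, 0.0]
contact_force: [-0.6, -0.5, 5.7]
opening: 0.0099
grasp_force: 25.0
```

Request:
{"op": "apply_moves", "data": {
  "deltas": [
    {"gripper": 0, "tx": 0.004, "ty": -0.004, "tz": 0, "wx": 0, "wy": 0, "wz": 0},
    {"gripper": 0, "tx": 0.01, "ty": -0.006, "tz": 0, "wx": 0, "wy": 0, "wz": 0},
    {"gripper": 0, "tx": 0.016, "ty": -0.008, "tz": 0, "wx": 0, "wy": 0, "wz": 0},
    {"gripper": 0, "tx": 0.016, "ty": -0.008, "tz": 0, "wx": 0, "wy": 0, "wz": 0},
    {"gripper": 0, "tx": 0.016, "ty": -0.008, "tz": 0, "wx": 0, "wy": 0, "wz": 0},
    {"gripper": 0, "tx": 0.016, "ty": -0.008, "tz": 0, "wx": 0, "wy": 0, "wz": 0},
    {"gripper": 0, "tx": 0.016, "ty": -0.008, "tz": 0, "wx": 0, "wy": 0, "wz": 0},
    {"gripper": 0, "tx": 0.016, "ty": -0.008, "tz": 0, "wx": 0, "wy": 0, "wz": 0},
    {"gripper": 0, "tx": 0.01, "ty": -0.006, "tz": 0, "wx": 0, "wy": 0, "wz": 0},
    {"gripper": 0, "tx": 0, "ty": 0, "tz": 0, "wx": 0, "wy": 0, "wz": 0}
  ]
}}

```text
time: 42.15
tcp_pos: [0.593, 0.0134, 0.0637]
orientation: [-0.0, 1.0, 0.001, 0.001]
contact_force: [4.2, 1.0, 3.7]
opening: 0.0096
grasp_force: 25.0
```

```bash
python3 - <<'E'
from h import *
st(); im=save('wrist','w16')
for t in ['ridge','soapbox']: print(t,[(np.round(d['position'],3).tolist(),round(d['score'],2)) for d in place_of('wrist',t)[:4]])
capture('top'); print([(np.round(d['position'],3).tolist(),round(d['score'],2)) for d in place_of('top','soapbox')[:4]])
E
```

```text
t 42.15 tcp [0.593  0.0134 0.0637] hd 0.13 open 0.0096 F [4.2 1.  3.7] g 25.0
ridge [([0.589, 0.016, 0.05], 0.94)]
soapbox [([0.594, 0.017, -0.003], 0.61)]
[([0.594, 0.013, 0.001], 0.69)]
```

Request:
{"op": "apply_moves", "data": {
  "deltas": [
    {"gripper": 0, "tx": 0.002, "ty": -0.01, "tz": 0, "wx": 0, "wy": 0, "wz": 0.8},
    {"gripper": 0, "tx": 0.0014, "ty": -0.02, "tz": 0, "wx": 0, "wy": 0, "wz": 0.8},
    {"gripper": 0, "tx": 0.0014, "ty": -0.025, "tz": 0, "wx": 0, "wy": 0, "wz": 0.8},
    {"gripper": 0, "tx": 0.0014, "ty": -0.025, "tz": 0, "wx": 0, "wy": 0, "wz": 0.8},
    {"gripper": 0, "tx": 0.0014, "ty": -0.025, "tz": 0, "wx": 0, "wy": 0, "wz": 0},
    {"gripper": 0, "tx": 0.0014, "ty": -0.025, "tz": 0, "wx": 0, "wy": 0, "wz": 0},
    {"gripper": 0, "tx": 0.0014, "ty": -0.025, "tz": 0, "wx": 0, "wy": 0, "wz": 0},
    {"gripper": 0, "tx": 0.0014, "ty": -0.025, "tz": 0, "wx": 0, "wy": 0, "wz": 0},
    {"gripper": 0, "tx": 0.0014, "ty": -0.02, "tz": 0, "wx": 0, "wy": 0, "wz": 0},
    {"gripper": 0, "tx": 0, "ty": -0.01, "tz": 0, "wx": 0, "wy": 0, "wz": 0}
  ]
}}

```text
time: 43.4
tcp_pos: [0.6135, 0.2222, 0.0636]
orientation: [0.001, 1.0, -0.027, -0.0]
contact_force: [-0.4, -10.6, 15.4]
opening: 0.0101
grasp_force: 25.0
```

Request:
{"op": "apply_moves", "data": {
  "deltas": [
    {"gripper": 0, "tx": 0, "ty": 0, "tz": 0, "wx": 0, "wy": 0, "wz": 0},
    {"gripper": 0, "tx": 0, "ty": 0, "tz": 0, "wx": 0, "wy": 0, "wz": 0}
  ]
}}

```text
time: 43.6
tcp_pos: [0.6134, 0.2226, 0.0637]
orientation: [-0.0, 1.0, -0.027, -0.0]
contact_force: [-0.3, 1.1, 8.5]
opening: 0.0096
grasp_force: 25.0
```

```bash
python3 - <<'E'
from h import *
st(); im=save('wrist','w17')
for t in ['ridge','soapbox','rack']: print(t,[(np.round(d['position'],3).tolist(),round(d['score'],2)) for d in place_of('wrist',t)[:4]])
# long straight lines near lid / rack edges
g=cv2.cvtColor(im,cv2.COLOR_BGR2GRAY)
L=cv2.createLineSegmentDetector().detect(g)[0][:,0]
for l in sorted(L,key=lambda l:-np.hypot(l[2]-l[0],l[3]-l[1]))[:40]:
    if l[1]>240 or l[3]>240: continue
    a,b=[p2w('wrist',*q,.045)[:2] for q in (l[:2],l[2:])]; d=b-a
    print(l.round(),a.round(3),b.round(3),'len',round(float(np.hypot(*d)),3),'ang',round(float(np.degrees(np.arctan2(d[1],d[0]))%90),1))
E
```

```text
t 43.6 tcp [0.6134 0.2226 0.0637] hd -3.08 open 0.0096 F [-0.3  1.1  8.5] g 25.0
ridge [([0.612, 0.224, 0.044], 0.8)]
soapbox [([0.613, 0.227, -0.0], 0.97)]
rack [([0.697, 0.342, -0.0], 0.8)]
[159.  71. 529.  72.] [0.716 0.309] [0.704 0.1  ] len 0.209 ang 86.8
[523. 113. 154. 112.] [0.682 0.102] [0.694 0.315] len 0.214 ang 86.8
[281. 108. 573. 111.] [0.691 0.242] [0.682 0.072] len 0.171 ang 86.8
[468. 148. 176. 148.] [0.663 0.133] [0.673 0.306] len 0.173 ang 86.8
[179. 144. 463. 144.] [0.675 0.303] [0.666 0.137] len 0.167 ang 86.8
[624.  89. 344.  85.] [0.693 0.042] [0.702 0.205] len 0.164 ang 86.9
[277.  85.   1.  90.] [0.704 0.243] [0.713 0.406] len 0.163 ang 86.8
[294.  32. 548.  35.] [0.731 0.231] [0.724 0.091] len 0.14 ang 86.9
[274.  73.  23.  78.] [0.71  0.244] [0.718 0.39 ] len 0.146 ang 86.8
[542.  50. 298.  47.] [0.716 0.094] [0.723 0.23 ] len 0.136 ang 86.8
[118.  65. 290.  45.] [0.721 0.332] [0.725 0.234] len 0.098 ang 2.3
[544.  38. 377.  35.] [0.722 0.093] [0.727 0.187] len 0.094 ang 86.9
[107.  45. 269.  26.] [0.731 0.336] [0.734 0.245] len 0.091 ang 2.0
[633.  79. 489.  75.] [0.699 0.037] [0.703 0.123] len 0.086 ang 86.8
[  1.  76. 134.  73.] [0.72  0.404] [0.716 0.323] len 0.081 ang 86.9
[481.  75. 358.  74.] [0.704 0.128] [0.708 0.197] len 0.069 ang 86.8
[  1. 112. 118. 109.] [0.701 0.409] [0.697 0.336] len 0.073 ang 86.8
[466.   9. 357.   7.] [0.738 0.138] [0.741 0.197] len 0.059 ang 86.7
[531.  73. 638.  76.] [0.703 0.099] [0.7   0.034] len 0.065 ang 86.9
[102.  50.   1.  54.] [0.729 0.339] [0.732 0.4  ] len 0.061 ang 86.8
[ 1. 39. 99. 35.] [0.74  0.398] [0.737 0.339] len 0.059 ang 86.8
```

Request:
{"op": "apply_moves", "data": {
  "deltas": [
    {"gripper": 0, "tx": 0.005, "ty": -0.006, "tz": 0, "wx": 0, "wy": 0, "wz": 0},
    {"gripper": 0, "tx": 0.006, "ty": -0.008, "tz": 0, "wx": 0, "wy": 0, "wz": 0},
    {"gripper": 0, "tx": 0.004, "ty": -0.006, "tz": 0, "wx": 0, "wy": 0, "wz": 0},
    {"gripper": 0, "tx": 0.003, "ty": -0.004, "tz": 0, "wx": 0, "wy": 0, "wz": 0},
    {"gripper": 0, "tx": 0, "ty": 0, "tz": 0, "wx": 0, "wy": 0, "wz": 0}
  ]
}}

```text
time: 44.3
tcp_pos: [0.6325, 0.2439, 0.0636]
orientation: [0.001, 1.0, -0.027, -0.001]
contact_force: [-3.0, -4.5, 12.9]
opening: 0.0098
grasp_force: 25.0
```

Request:
{"op": "apply_moves", "data": {
  "deltas": [
    {"gripper": 0, "tx": 0.002, "ty": 0, "tz": 0, "wx": 0, "wy": 0, "wz": 0},
    {"gripper": 0, "tx": 0.002, "ty": 0, "tz": 0, "wx": 0, "wy": 0, "wz": 0}
  ]
}}

```text
time: 44.5
tcp_pos: [0.6349, 0.2444, 0.0636]
orientation: [0.001, 1.0, -0.027, -0.002]
contact_force: [-11.4, -1.6, 17.4]
opening: 0.0095
grasp_force: 25.0
```

Request:
{"op": "apply_moves", "data": {
  "deltas": [
    {"gripper": 0, "tx": 0.001, "ty": 0, "tz": 0, "wx": 0, "wy": 0, "wz": 0},
    {"gripper": 0, "tx": 0, "ty": 0, "tz": 0, "wx": 0, "wy": 0, "wz": 0}
  ]
}}

```text
time: 44.7
tcp_pos: [0.636, 0.2446, 0.0636]
orientation: [0.001, 1.0, -0.027, -0.002]
contact_force: [-10.9, -1.8, 16.1]
opening: 0.0099
grasp_force: 25.0
```

Request:
{"op": "apply_moves", "data": {
  "deltas": [
    {"gripper": 0, "tx": 0, "ty": -0.002, "tz": 0, "wx": 0, "wy": 0, "wz": 0},
    {"gripper": 0, "tx": 0, "ty": -0.002, "tz": 0, "wx": 0, "wy": 0, "wz": 0}
  ]
}}

```text
time: 44.9
tcp_pos: [0.6368, 0.2457, 0.0635]
orientation: [0.002, 1.0, -0.028, -0.002]
contact_force: [-11.6, -19.0, 23.7]
opening: 0.0099
grasp_force: 25.0
```

Request:
{"op": "apply_moves", "data": {
  "deltas": [
    {"gripper": 0, "tx": 0, "ty": -0.002, "tz": 0, "wx": 0, "wy": 0, "wz": 0},
    {"gripper": 0, "tx": 0, "ty": 0, "tz": 0, "wx": 0, "wy": 0, "wz": 0}
  ]
}}

```text
time: 45.1
tcp_pos: [0.6368, 0.2464, 0.0635]
orientation: [0.003, 1.0, -0.028, -0.002]
contact_force: [-11.1, -19.1, 23.9]
opening: 0.0096
grasp_force: 25.0
```

Request:
{"op": "apply_moves", "data": {
  "deltas": [
    {"gripper": 0.45, "tx": 0, "ty": 0, "tz": 0, "wx": 0, "wy": 0, "wz": 0},
    {"gripper": 0.45, "tx": 0, "ty": 0, "tz": 0, "wx": 0, "wy": 0, "wz": 0},
    {"gripper": 0.45, "tx": 0, "ty": 0, "tz": 0, "wx": 0, "wy": 0, "wz": 0},
    {"gripper": 0.45, "tx": -0.01, "ty": 0, "tz": -0.03, "wx": 0, "wy": 0, "wz": 0},
    {"gripper": 0.45, "tx": -0.02, "ty": 0, "tz": -0.04, "wx": 0, "wy": 0, "wz": 0},
    {"gripper": 0.45, "tx": -0.02, "ty": 0, "tz": -0.04, "wx": 0, "wy": 0, "wz": 0},
    {"gripper": 0.45, "tx": -0.02, "ty": 0, "tz": -0.04, "wx": 0, "wy": 0, "wz": 0},
    {"gripper": 0.45, "tx": 0, "ty": 0, "tz": 0, "wx": 0, "wy": 0, "wz": 0},
    {"gripper": 0.45, "tx": 0, "ty": 0, "tz": 0, "wx": 0, "wy": 0, "wz": 0}
  ]
}}

```text
time: 46.0
tcp_pos: [0.5683, 0.2549, 0.2144]
orientation: [-0.0, 1.0, -0.027, 0.001]
contact_force: [-0.8, -0.1, -0.6]
opening: 0.0426
grasp_force: 0.0
```

```bash
python3 - <<'E'
from h import *
st(); im=save('wrist','w18')
for n in ['wrist','top','scene']:
    if n!='wrist': capture(n)
    for t in ['ridge','soapbox','rack','mug','coaster']: print(n,t,[(np.round(d['position'],3).tolist(),round(d['score'],2)) for d in place_of(n,t)[:3]])
g=cv2.cvtColor(im,cv2.COLOR_BGR2GRAY)
rects('wrist',im,.052,[80,80,40],[110,255,255],60)
# pale lid outline at z=.04 and rack edges at z .05
H=cv2.cvtColor(im,cv2.COLOR_BGR2HSV); L=cv2.createLineSegmentDetector().detect(g)[0][:,0]
Rm=R.from_euler('z',-3.2,degrees=True).as_matrix()[:2,:2]
for l in sorted(L,key=lambda l:-np.hypot(l[2]-l[0],l[3]-l[1]))[:40]:
    if l[1]>240 or l[3]>240: continue
    a,b=[Rm.T@p2w('wrist',*q,.04)[:2] for q in (l[:2],l[2:])]
    if abs(b-a).max()<.04: continue
    print(l.round(),'rackaxes@.04',a.round(4),b.round(4))
E
```

```text
t 46.0 tcp [0.5683 0.2549 0.2144] hd -3.07 open 0.0426 F [-0.8 -0.1 -0.6] g 0.0
wrist ridge [([0.634, 0.246, 0.048], 0.87)]
wrist soapbox [([0.639, 0.246, -0.005], 0.88)]
wrist rack [([0.699, 0.344, -0.002], 0.95)]
wrist mug [([0.441, 0.262, -0.006], 0.85), ([0.472, 0.457, 0.002], 0.58), ([0.638, 0.248, -0.002], 0.54)]
wrist coaster []
top ridge [([0.638, 0.251, 0.046], 0.81)]
top soapbox [([0.659, 0.226, 0.005], 0.27)]
top rack [([0.746, 0.056, 0.048], 0.71)]
top mug [([0.469, 0.456, -0.002], 0.97), ([0.61, 0.225, 0.01], 0.67), ([0.274, 0.306, -0.001], 0.66)]
top coaster [([0.636, 0.246, 0.003], 0.53), ([0.442, 0.264, -0.001], 0.4), ([0.351, -0.311, -0.001], 0.27)]
scene ridge [([0.632, 0.243, 0.045], 0.69)]
scene soapbox [([0.636, 0.248, 0.001], 0.77), ([0.369, 0.134, -0.004], 0.36), ([0.441, 0.264, -0.002], 0.33)]
scene rack [([0.696, 0.343, -0.002], 0.77), ([0.571, -0.516, -0.006], 0.26)]
scene mug [([0.277, 0.3, -0.002], 0.95), ([0.441, 0.256, 0.0], 0.91), ([0.762, -0.187, -0.001], 0.66)]
scene coaster [([0.442, 0.263, -0.003], 0.55)]
[80, 80, 40] px [328. 124.] c [0.635 0.245] 
[... 1329 characters left out ...]
0.6965 0.1595] [0.6962 0.2613]
[120. 156. 108.  59.] rackaxes@.04 [0.5878 0.5117] [0.6887 0.511 ]
[155. 164. 143.  69.] rackaxes@.04 [0.5779 0.4737] [0.6779 0.4738]
[473.  30. 382.  28.] rackaxes@.04 [0.7159 0.1326] [0.716  0.2262]
[185.  86. 194. 176.] rackaxes@.04 [0.6611 0.4307] [0.5652 0.4308]
[199.  89. 206. 173.] rackaxes@.04 [0.6574 0.416 ] [0.568  0.4162]
[220.  89. 226. 172.] rackaxes@.04 [0.6573 0.3946] [0.5694 0.3942]
[125.  89. 136. 171.] rackaxes@.04 [0.6585 0.4958] [0.5712 0.4959]
[140. 170. 130.  89.] rackaxes@.04 [0.5722 0.4912] [0.6583 0.4912]
[483.  39. 563.  34.] rackaxes@.04 [0.7078 0.1215] [0.7148 0.0369]
[327.  26. 248.  34.] rackaxes@.04 [0.718  0.2818] [0.7111 0.3618]
```

Request:
{"op": "apply_moves", "data": {
  "deltas": [
    {"gripper": 0, "tx": 0.02, "ty": 0.012, "tz": 0, "wx": 0, "wy": 0, "wz": 0},
    {"gripper": 0, "tx": 0.025, "ty": 0.012, "tz": 0.02, "wx": 0, "wy": 0, "wz": 0},
    {"gripper": 0, "tx": 0.0225, "ty": 0.012, "tz": 0.02, "wx": 0, "wy": 0, "wz": 0},
    {"gripper": 0, "tx": 0, "ty": 0, "tz": 0.02, "wx": 0, "wy": 0, "wz": 0},
    {"gripper": 0, "tx": 0, "ty": 0, "tz": 0.03, "wx": 0, "wy": 0, "wz": 0},
    {"gripper": 0, "tx": 0, "ty": 0, "tz": 0.03, "wx": 0, "wy": 0, "wz": 0},
    {"gripper": 0, "tx": 0, "ty": 0, "tz": 0.02, "wx": 0, "wy": 0, "wz": 0},
    {"gripper": 0, "tx": 0, "ty": 0, "tz": 0.011, "wx": 0, "wy": 0, "wz": 0},
    {"gripper": 0, "tx": 0, "ty": 0, "tz": 0, "wx": 0, "wy": 0, "wz": 0},
    {"gripper": 0, "tx": 0, "ty": 0, "tz": 0, "wx": 0, "wy": 0, "wz": 0}
  ]
}}

```text
time: 47.9
tcp_pos: [0.6342, 0.2152, 0.0632]
orientation: [-0.0, 1.0, -0.027, 0.0]
contact_force: [0.3, 0.8, -0.0]
opening: 0.0005
grasp_force: 0.0
```

Request:
{"op": "apply_moves", "data": {
  "deltas": [
    {"gripper": 0, "tx": 0, "ty": -0.004, "tz": 0, "wx": 0, "wy": 0, "wz": 0},
    {"gripper": 0, "tx": 0, "ty": -0.004, "tz": 0, "wx": 0, "wy": 0, "wz": 0},
    {"gripper": 0, "tx": 0, "ty": -0.003, "tz": 0, "wx": 0, "wy": 0, "wz": 0},
    {"gripper": 0, "tx": 0, "ty": 0, "tz": 0, "wx": 0, "wy": 0, "wz": 0}
  ]
}}

```text
time: 48.3
tcp_pos: [0.6344, 0.2269, 0.0627]
orientation: [-0.0, 1.0, -0.027, 0.0]
contact_force: [-0.0, -0.2, -0.4]
opening: 0.0003
grasp_force: 0.0
```

Request:
{"op": "apply_moves", "data": {
  "deltas": [
    {"gripper": 0, "tx": 0, "ty": -0.002, "tz": 0, "wx": 0, "wy": 0, "wz": 0},
    {"gripper": 0, "tx": 0, "ty": -0.002, "tz": 0, "wx": 0, "wy": 0, "wz": 0},
    {"gripper": 0, "tx": 0, "ty": 0, "tz": 0, "wx": 0, "wy": 0, "wz": 0}
  ]
}}

```text
time: 48.6
tcp_pos: [0.6347, 0.2299, 0.0623]
orientation: [0.0, 1.0, -0.027, -0.0]
contact_force: [0.0, -1.0, 1.3]
opening: 0.0003
grasp_force: 0.5
```

Request:
{"op": "apply_moves", "data": {
  "deltas": [
    {"gripper": 0, "tx": 0, "ty": -0.002, "tz": 0, "wx": 0, "wy": 0, "wz": 0},
    {"gripper": 0, "tx": 0, "ty": 0, "tz": 0, "wx": 0, "wy": 0, "wz": 0}
  ]
}}

```text
time: 48.8
tcp_pos: [0.6348, 0.2315, 0.0623]
orientation: [0.0, 1.0, -0.027, -0.0]
contact_force: [-1.2, -4.6, 1.8]
opening: 0.0004
grasp_force: 2.0
```

Request:
{"op": "apply_moves", "data": {
  "deltas": [
    {"gripper": 0, "tx": 0, "ty": -0.002, "tz": 0, "wx": 0, "wy": 0, "wz": 0},
    {"gripper": 0, "tx": 0, "ty": 0, "tz": 0, "wx": 0, "wy": 0, "wz": 0}
  ]
}}

```text
time: 49.0
tcp_pos: [0.6349, 0.2336, 0.0623]
orientation: [0.0, 1.0, -0.027, -0.0]
contact_force: [-0.0, -4.5, 1.0]
opening: 0.0006
grasp_force: 1.9
```

Request:
{"op": "apply_moves", "data": {
  "deltas": [
    {"gripper": 0, "tx": 0, "ty": -0.002, "tz": 0, "wx": 0, "wy": 0, "wz": 0},
    {"gripper": 0, "tx": 0, "ty": 0, "tz": 0, "wx": 0, "wy": 0, "wz": 0}
  ]
}}

```text
time: 49.2
tcp_pos: [0.635, 0.2351, 0.0622]
orientation: [0.001, 1.0, -0.027, -0.0]
contact_force: [-1.3, -6.2, 2.5]
opening: 0.0007
grasp_force: 3.2
```

Request:
{"op": "apply_moves", "data": {
  "deltas": [
    {"gripper": 0, "tx": 0, "ty": -0.002, "tz": 0, "wx": 0, "wy": 0, "wz": 0},
    {"gripper": 0, "tx": 0, "ty": 0, "tz": 0, "wx": 0, "wy": 0, "wz": 0}
  ]
}}

```text
time: 49.4
tcp_pos: [0.6351, 0.2353, 0.0621]
orientation: [0.002, 1.0, -0.028, -0.0]
contact_force: [-1.7, -12.1, 6.3]
opening: 0.0005
grasp_force: 6.9
```

Request:
{"op": "apply_moves", "data": {
  "deltas": [
    {"gripper": 0, "tx": 0, "ty": 0.008, "tz": 0, "wx": 0, "wy": 0, "wz": 0},
    {"gripper": 0, "tx": -0.01, "ty": 0.002, "tz": -0.03, "wx": 0, "wy": 0, "wz": 0},
    {"gripper": 0, "tx": -0.02, "ty": -0.01, "tz": -0.04, "wx": 0, "wy": 0, "wz": 0},
    {"gripper": 0, "tx": -0.02, "ty": -0.01, "tz": -0.04, "wx": 0, "wy": 0, "wz": 0},
    {"gripper": 0, "tx": -0.018, "ty": -0.0085, "tz": -0.04, "wx": 0, "wy": 0, "wz": 0},
    {"gripper": 0, "tx": 0, "ty": 0, "tz": 0, "wx": 0, "wy": 0, "wz": 0},
    {"gripper": 0, "tx": 0, "ty": 0, "tz": 0, "wx": 0, "wy": 0, "wz": 0}
  ]
}}

```text
time: 50.1
tcp_pos: [0.5683, 0.2608, 0.2135]
orientation: [-0.001, 1.0, -0.027, 0.001]
contact_force: [-0.5, -0.2, -0.9]
opening: 0.0003
grasp_force: 0.0
```

```bash
cat > chk.py <<'E'
from h import *
st(); im=save('wrist','chk%d'%int(read_state()['time']*10))
for t in ['ridge','soapbox','rack','mug']: print(t,[(np.round(d['position'],3).tolist(),round(d['score'],2)) for d in place_of('wrist',t)[:3]])
g=cv2.cvtColor(im,cv2.COLOR_BGR2GRAY); L=cv2.createLineSegmentDetector().detect(g)[0][:,0]
Rm=R.from_euler('z',-3.2,degrees=True).as_matrix()[:2,:2]
out=[]
for l in L:
    if max(l[1],l[3])>240: continue
    r=[]
    for z in (.04,.05):
        a,b=[Rm.T@p2w('wrist',*q,z)[:2] for q in (l[:2],l[2:])]; r+=[a.round(4),b.round(4)]
    d=abs(r[1]-r[0]); 
    if d.max()>.04 and d.min()<.003: out.append((('X' if d[0]<d[1] else 'Y'),round(float(r[0][int(d[0]>d[1])]),4),round(float(r[2][int(d[0]>d[1])]),4),r[0],r[1],l.round()))
for o in sorted(out,key=lambda o:o[:2]):
    if (o[0]=='X' and .55<o[1]<.70) or (o[0]=='Y' and .17<o[1]<.41): print('edge',o[0],'@.04',o[1],'@.05',o[2],o[3],o[4])
E
python3 chk.py
```

```text
t 50.1 tcp [0.5683 0.2608 0.2135] hd -3.05 open 0.0003 F [-0.5 -0.2 -0.9] g 0.0
ridge [([0.633, 0.252, 0.048], 0.8)]
soapbox [([0.64, 0.253, -0.002], 0.68)]
rack [([0.7, 0.34, -0.002], 0.73)]
mug [([0.47, 0.457, -0.003], 0.81)]
edge X @.04 0.5536 @.05 0.5557 [0.5536 0.4306] [0.554  0.5066]
edge X @.04 0.5661 @.05 0.5678 [0.5661 0.3707] [0.5662 0.3138]
edge X @.04 0.6661 @.05 0.6647 [0.6661 0.058 ] [0.6667 0.1943]
edge X @.04 0.6737 @.05 0.6721 [0.6737 0.3019] [0.6737 0.3702]
edge X @.04 0.674 @.05 0.6724 [0.674  0.2555] [0.6729 0.2994]
edge X @.04 0.674 @.05 0.6724 [0.674  0.2065] [0.6729 0.253 ]
edge X @.04 0.6765 @.05 0.6748 [0.6765 0.2325] [0.6762 0.0321]
edge X @.04 0.6777 @.05 0.676 [0.6777 0.4429] [0.6768 0.2338]
edge X @.04 0.6893 @.05 0.6872 [0.6893 0.2814] [0.6889 0.4444]
edge X @.04 0.6896 @.05 0.6875 [0.6896 0.0589] [0.6894 0.2674]
edge X @.04 0.6944 @.05 0.6922 [0.6944 0.2649] [0.6947 0.3335]
edge X @.04 0.6954 @.05 0.6932 [0.6954 0.1859] [0.6952 0.2612]
edge X @.04 0.6956 @.05 0.6934 [0.6956 0.3538] [0.6953 0.3947]
edge X @.04 0.6966 @.05 0.6943 [0.6966 0.3576] [0.6978 0
[... 435 characters left out ...]
6 0.2782]
edge Y @.04 0.2816 @.05 0.2819 [0.5922 0.2816] [0.6469 0.2816]
edge Y @.04 0.2899 @.05 0.2899 [0.5909 0.2899] [0.6482 0.2899]
edge Y @.04 0.3235 @.05 0.3225 [0.5078 0.3235] [0.5647 0.3239]
edge Y @.04 0.3272 @.05 0.3262 [0.6331 0.3272] [0.5868 0.327 ]
edge Y @.04 0.3309 @.05 0.3297 [0.5855 0.3309] [0.6533 0.3308]
edge Y @.04 0.3458 @.05 0.3442 [0.5868 0.3458] [0.6533 0.3456]
edge Y @.04 0.377 @.05 0.3744 [0.5563 0.377 ] [0.6756 0.3767]
edge Y @.04 0.3892 @.05 0.3863 [0.5689 0.3892] [0.6497 0.3893]
edge Y @.04 0.3929 @.05 0.3898 [0.6139 0.3929] [0.5677 0.3929]
edge Y @.04 0.3936 @.05 0.3905 [0.6586 0.3936] [0.6163 0.3922]
edge Y @.04 0.3972 @.05 0.394 [0.5563 0.3972] [0.6757 0.3968]
```

Request:
{"op": "apply_moves", "data": {
  "deltas": [
    {"gripper": 0, "tx": 0.018, "ty": 0.006, "tz": 0.03, "wx": 0, "wy": 0, "wz": 0},
    {"gripper": 0, "tx": 0, "ty": 0, "tz": 0.04, "wx": 0, "wy": 0, "wz": 0},
    {"gripper": 0, "tx": 0, "ty": 0, "tz": 0.04, "wx": 0, "wy": 0, "wz": 0},
    {"gripper": 0, "tx": 0, "ty": 0, "tz": 0.025, "wx": 0, "wy": 0, "wz": 0},
    {"gripper": 0, "tx": 0, "ty": 0, "tz": 0.015, "wx": 0, "wy": 0, "wz": 0},
    {"gripper": 0, "tx": 0, "ty": 0, "tz": 0, "wx": 0, "wy": 0, "wz": 0},
    {"gripper": 0, "tx": 0.004, "ty": 0, "tz": 0, "wx": 0, "wy": 0, "wz": 0},
    {"gripper": 0, "tx": 0.004, "ty": 0, "tz": 0, "wx": 0, "wy": 0, "wz": 0},
    {"gripper": 0, "tx": 0.002, "ty": 0, "tz": 0, "wx": 0, "wy": 0, "wz": 0},
    {"gripper": 0, "tx": 0, "ty": 0, "tz": 0, "wx": 0, "wy": 0, "wz": 0}
  ]
}}

```text
time: 51.35
tcp_pos: [0.5961, 0.2526, 0.0626]
orientation: [-0.0, 1.0, -0.027, 0.0]
contact_force: [-0.0, 0.1, -0.5]
opening: 0.0007
grasp_force: 0.0
```

Request:
{"op": "apply_moves", "data": {
  "deltas": [
    {"gripper": 0, "tx": 0.002, "ty": 0, "tz": 0, "wx": 0, "wy": 0, "wz": 0},
    {"gripper": 0, "tx": 0, "ty": 0, "tz": 0, "wx": 0, "wy": 0, "wz": 0}
  ]
}}

```text
time: 51.55
tcp_pos: [0.5965, 0.2526, 0.0624]
orientation: [0.0, 1.0, -0.027, -0.001]
contact_force: [-9.3, -0.4, 6.0]
opening: 0.0008
grasp_force: 4.6
```

Request:
{"op": "apply_moves", "data": {
  "deltas": [
    {"gripper": 0, "tx": 0.002, "ty": 0, "tz": 0, "wx": 0, "wy": 0, "wz": 0},
    {"gripper": 0, "tx": 0, "ty": 0, "tz": 0, "wx": 0, "wy": 0, "wz": 0}
  ]
}}

```text
time: 51.75
tcp_pos: [0.5968, 0.2527, 0.062]
orientation: [0.001, 1.0, -0.026, -0.003]
contact_force: [-19.2, -1.7, 12.3]
opening: 0.0003
grasp_force: 9.3
```

Both rails are felt as solid contact. I'll back off, retreat and do a final check.

Request:
{"op": "apply_moves", "data": {
  "deltas": [
    {"gripper": 0, "tx": -0.01, "ty": 0, "tz": 0, "wx": 0, "wy": 0, "wz": 0},
    {"gripper": 0, "tx": 0, "ty": 0, "tz": -0.03, "wx": 0, "wy": 0, "wz": 0},
    {"gripper": 0, "tx": -0.01, "ty": 0.01, "tz": -0.04, "wx": 0, "wy": 0, "wz": 0},
    {"gripper": 0, "tx": -0.01, "ty": 0.01, "tz": -0.04, "wx": 0, "wy": 0, "wz": 0},
    {"gripper": 0, "tx": -0.01, "ty": 0.01, "tz": -0.04, "wx": 0, "wy": 0, "wz": 0},
    {"gripper": 0, "tx": -0.03, "ty": 0.02, "tz": -0.04, "wx": 0, "wy": 0, "wz": 0},
    {"gripper": 0, "tx": -0.03, "ty": 0.02, "tz": -0.04, "wx": 0, "wy": 0, "wz": 0},
    {"gripper": 0, "tx": 0, "ty": 0, "tz": 0, "wx": 0, "wy": 0, "wz": 0},
    {"gripper": 0, "tx": 0, "ty": 0, "tz": 0, "wx": 0, "wy": 0, "wz": 0}
  ]
}}

```text
time: 52.65
tcp_pos: [0.5008, 0.1902, 0.288]
orientation: [-0.0, 1.0, -0.027, 0.002]
contact_force: [0.7, -0.6, -0.3]
opening: 0.0007
grasp_force: 0.0
```

```bash
python3 chk.py | grep -v "edge Y @.04 0.[23][0-6]"; python3 - <<'E'
from h import *
for n in ['top','scene']:
    capture(n)
    for t in ['mug','coaster','soapbox','ridge']: print(n,t,[(np.round(d['position'],3).tolist(),round(d['score'],2)) for d in place_of(n,t)[:4]])
E
```

```text
t 52.65 tcp [0.5008 0.1902 0.288 ] hd -3.14 open 0.0007 F [ 0.7 -0.6 -0.3] g 0.0
ridge [([0.635, 0.254, 0.048], 0.96)]
soapbox [([0.64, 0.251, -0.002], 0.66)]
rack [([0.7, 0.343, -0.002], 0.76)]
mug [([0.443, 0.261, -0.003], 0.85), ([0.469, 0.456, 0.003], 0.81)]
edge X @.04 0.5609 @.05 0.5609 [0.5609 0.229 ] [0.5596 0.2699]
edge X @.04 0.5643 @.05 0.5642 [0.5643 0.3712] [0.5649 0.1982]
edge X @.04 0.6615 @.05 0.659 [0.6615 0.0674] [0.6611 0.1947]
edge X @.04 0.6711 @.05 0.6683 [0.6711 0.1687] [0.6715 0.0728]
edge X @.04 0.6723 @.05 0.6694 [0.6723 0.3038] [0.6722 0.372 ]
edge X @.04 0.6726 @.05 0.6698 [0.6726 0.1994] [0.672  0.2531]
edge X @.04 0.6728 @.05 0.6699 [0.6728 0.2561] [0.6716 0.3008]
edge X @.04 0.6783 @.05 0.6753 [0.6783 0.4453] [0.678  0.0374]
edge X @.04 0.6886 @.05 0.6854 [0.6886 0.2848] [0.6885 0.346 ]
edge X @.04 0.6888 @.05 0.6855 [0.6888 0.4158] [0.6889 0.3506]
edge X @.04 0.6892 @.05 0.686 [0.6892 0.2558] [0.6894 0.1387]
edge X @.04 0.6893 @.05 0.6861 [0.6893 0.0633] [0.6889 0.1341]
edge X @.04 0.6938 @.05 0.6905 [0.6938 0.274 ] [0.6931 0.3258]
edge X @.04 0.6945 @
[... 790 characters left out ...]
3928]
edge Y @.04 0.3998 @.05 0.3953 [0.555  0.3998] [0.6732 0.3999]
top mug [([0.467, 0.457, -0.001], 0.84), ([0.278, 0.308, -0.001], 0.63), ([0.443, 0.256, -0.005], 0.49)]
top coaster [([0.611, 0.235, 0.006], 0.4), ([0.445, 0.259, -0.003], 0.39)]
top soapbox [([0.66, 0.233, 0.005], 0.73), ([0.635, 0.251, 0.004], 0.64)]
top ridge [([0.639, 0.255, 0.044], 0.72), ([0.662, 0.235, 0.005], 0.65)]
scene mug [([0.465, 0.45, -0.001], 0.9), ([0.439, 0.255, -0.001], 0.61), ([0.279, 0.303, -0.002], 0.55), ([0.573, -0.516, -0.004], 0.46)]
scene coaster [([0.442, 0.264, -0.003], 0.65)]
scene soapbox [([0.635, 0.254, 0.002], 0.67)]
scene ridge [([0.635, 0.25, 0.042], 0.76), ([0.663, 0.303, 0.003], 0.61)]
```

```bash
python3 -c "
from rig import *
print(job_done())"
```

```text
the job is handed in; nothing more can be done
None
```

I packed all three soaps that were present (lavender, apricot and pink) flat in their own pockets and shut the lid. The mug stands on the coaster, and the box is flush in the rack corner. I handed the job in at about 53 s without getting a verdict back.

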